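# Put the spring-bar tin away in the sprung-lid watch case

### The job

Press the chrome thumb latch so that the lid of the cherry watch case springs open, set the small aluminium tin down gently (not dropped), upright, in the empty front compartment, then push the lid down until it snaps shut and stays shut. Never press hard on the case, its lid or its latch (keep below about 20 N), and leave the lamp, the tool caddy and the tweezers where they are.

Things in the scene. Friction and masses are not known exactly. Their poses are not given: they have to be found in the camera images.
- case: Cherry wood watch case fixed to the worktop, 124 x 124 mm, rim 62 mm high, walls 6 mm. Origin: centre of underside, z up. Its -x side is the front: the thumb latch stands there on a 30 mm high ledge reaching to x = -120 mm. Lid hinge along the +x rim. Inside, a divider at x = 4 to 10 mm; behind it a watch on a cushion, in front an empty compartment. Robot's push on any of it: under 20 N.
- latch_pad (a point): Nominal middle of the thumb pad's top at rest, fixed to the case (axes as the case), 50 mm above the worktop. Chrome pad, 22 mm (x) by 34 mm (y), on a screw stem: the real pad stands up to 7.5 mm higher or lower and only touch tells. It yields at about 4 N, frees the lid after about 4 mm at 5 to 9 N, meets a hard stop at 5.3 mm, springs back. The lid then flies up and back.
- well (a point): Centre of the padded floor of the empty front compartment of the case, 12 mm above the worktop. Axes as the case. The compartment is 60 mm along case x, 112 mm along case y and 50 mm deep to the rim.
- hinge (a point): Middle of the lid's hinge line, 64 mm above the worktop, 60 mm behind the case's origin. Axes as the case; the hinge line runs along case y.
- lid_press (a point): Point on the lid's outer face on its centre line, 105 mm from the hinge, 12 mm outward of the hinge plane; moves with the lid. Lid shut: axes as the case, z out of the outer face. The wooden lid reaches 120 mm from the hinge, is 124 mm wide and 10 mm thick; its brass tooth ends 127 mm from the hinge.
- lid (a joint): Lid angle, rad: about 0 shut (latched within 0.02 of it), 1.5 open, nearly upright, at its stop. A spring always drives it open (1.5 N at the front edge). Pushed shut: from about 0.11 the nose resists, rising to 6 to 11 N at the front edge, then a light stretch of 6 to 8 mm, the click, and a firm stop 2.5 mm lower. All this lies up to 2.5 mm higher or lower as the catch is set: go by feel.
- tin: Loose small aluminium box with twist cap: an upright cylinder, 36 mm in diameter, 40 mm tall, about 80 g. Origin: centre of its underside; z along its axis, up.
- caddy: Grey plastic tool caddy with three tools, 100 x 130 mm, 75 mm high, tools to 120 mm. Origin: centre of underside. Bystander.
- lamp: Chrome desk lamp: base disc 130 mm in diameter, 16 mm high, and a thin stem with a small head to 250 mm height; the head reaches 90 mm out along its x. Origin: centre of underside. Bystander.
- tweezers: Steel tweezers lying flat, 135 mm long along x, about 20 mm wide, 6 mm high. Origin: centre of underside. Bystander.
- latch_nose (a point): Top of the chrome hook nose behind the pad (towards the lid), 30 mm from the pad's middle, 24 mm wide, 34 mm higher than the pad; nominal, fixed to the case, axes as the case. It hooks over the lid's brass tooth and swings away from the lid, up to 7 mm towards the pad, when the pad is pressed. A finger on the pad must stay clear of it.
Not all that is in view belongs to the job. Several things have the shape of the case; the one meant has the colours described above.

How it is judged (in metres and radians):
On the way, in this order (a step that is already met when the one before it is completed fails the run):
1. the lid has sprung open (value of joint lid above 1.3 rad), for 0.2 s.
2. the tin stands released in the front compartment, lid open (value of joint lid above 1 rad and x of tin in the frame of well between -0.025 and 0.025 m and y of tin in the frame of well between -0.045 and 0.045 m and z of tin in the frame of well below 0.005 m and angle between tin's own z axis and vertical below 0.2 rad and contact force between the fingers and tin below 0.05 N), for 0.2 s.
At the end, for the whole second after the job is handed in: The lid is latched shut by itself (lid angle below 0.06 rad) and the tin stands at rest in the front compartment: within 25 mm along case x and 45 mm along case y of the well's centre, its underside less than 5 mm above the floor, tilted less than 0.2 rad (value of joint lid below 0.06 rad and x of tin in the frame of well between -0.025 and 0.025 m and y of tin in the frame of well between -0.045 and 0.045 m and z of tin in the frame of well below 0.005 m and angle between tin's own z axis and vertical below 0.2 rad and linear speed of tin below 0.02 m/s); the robot touches nothing.
It fails at once if the robot presses on the case, lid or latch with more than 20 N (contact force between any of the fingers, the arm and case above 20 N).
It fails at once if the tin is dropped or thrown (moving faster than 0.5 m/s with no finger on it: a fall of more than about 13 mm) (linear speed of tin above 0.5 m/s and contact force between the fingers and tin below 0.05 N).
It fails at once if the caddy, lamp or tweezers are moved more than 20 mm (distance of any of caddy, lamp, tweezers from where it was at the start of the episode above 0.02 m).
It also fails if it takes over 72 s, if anything falls off the work surface, if the arm or the gripper's body presses on something with over 40 N, if the wrist force passes 120 N, or if a joint passes its speed limit or range.

### The arm

A 6-joint arm with a two-finger parallel gripper is mounted at the origin on the work surface. World frame = base frame: x ahead of the robot, y to its left, z up, the work surface at z = 0. Lengths are in m, angles in degrees, forces in N, time in s.
With the tool pointing down it reaches from about 0.4 to 0.825 m from the base axis. Payload 7 kg.
Tool frame: the origin (TCP) lies midway between the tips of the shut fingers; the grasp point (between the pads) lies 19 mm behind it; z points along the fingers, y is the direction in which the jaws open and shut (so a half turn about z gives the same grasp; the last joint's range is limited). The gripper opens to 88 mm and grips with 3 to 60 N. Pads are 19 mm wide; open, the fingers measure 130 mm over their backs; the gripper's body (78 mm by 193 mm) begins 47 mm behind the grasp point.
Start: joints at [16.507, 20.546, 0.682, 0, -70.136, -16.507], TCP at [0.675, -0, 0.203] pointing down, gripper open.
Joint ranges: [-176.03, 176.03], [-82.01, 121.73], [-58.28, 71.71], [-173.87, 95.51], [-174.79, -0.11], [-173.66, 173.66]. Speed limits (degrees/s): [136.94, 136.94, 172.46, 180, 180, 180].

### API

Orientations are given as [roll, pitch, yaw] about the fixed x, y, z axes, in that order (R = Rz(yaw) Ry(pitch) Rx(roll)).
In Python, from plant import ctrl, snapshot gives the robot as it stands.
- The arm moves only by the shell command python3 -m pendant 'ROWS'. ROWS is JSON, a list of rows, each a list of 7 numbers: the shift along the tool's x, y, z in m, then the turn, a rotation vector about the tool's x, y, z in rad, then the opening, from -1 (shut) to 1 (fully open), so that 0 is half open. In form: [[x, y, z, ax, ay, az, jaw], ...]. A call has 1 to 12 rows; each row is the pose to reach, as a shift and turn from the pose commanded when the call began, along the tool's axes at that moment; what a row does not reach only later rows make up. A row lasts 1/8 s, in which the tool goes at most 62.5 mm and 10.7 degrees, less where a joint would pass 70% of its speed; a pose out of reach is approached as far as the arm can. A call with a gripper value outside its range is refused whole. The fingers move at their own pace and stop on an object; the grip force is fixed at half the most. Time passes only in rows, so rows that repeat a pose let the fingers close. It gives the time, the measured TCP pose, the force and the opening at its end, in the units of the state.
- ctrl.get_obs(): the state, without advancing time (a new reading comes with each control period).
- snapshot(name): name is "scene" or "side" or "wrist"; returns a dict with "image" (400x640x3 uint8, blue, green, red), "mtx" (3x3 intrinsics, pixels), "eye" and "attitude" of the camera in the world; the wrist camera has in their place "tool_from_camera" (4x4, takes a point from camera to tool coordinates, whose origin is the TCP and whose axes are the flange's). Camera axes: x right, y up, looking along -z (the intrinsics and any distortion apply to the point x, -y, -z); pixel columns grow to the right and rows downward; lengths in m; the calibration is good to about 2 mm. The wrist camera is an equidistant fisheye: a pixel r from the principal point sees the ray r / f radians off the axis. A picture is of the moment at which its call begins: read the wrist's pose just before it. There is no depth.
- ctrl.close_job(): hands the job in, once; it reports no verdict.
The state is a dict: "clock": time; "joint_pos": joint angles; "qvel": joint speeds; "tau": joint torques, N m; "tool_pos": TCP position; "orientation": TCP orientation; "force": force on the tool from outside, world axes, zero at the start; "moment": the same for the moment, N m; "opening": finger opening in m.
Only numpy, scipy, OpenCV 4.12 (cv2) and the standard library are available. Lean on these libraries where they do the work, as an engineer would, in place of code of your own. Each camera call takes 0.05 s, during which the arm holds its last target.

## Working session

There is one attempt and no reset: what is moved stays moved. The work goes in short steps, Python scripts to look and compute and a shell command to move; the robot and the scene stay as the last step left them, time stands still between calls to the robot, and variables do not carry over. Pictures are saved under pics/ and viewed, and the job is handed in when it is done.

```bash
ls; mkdir -p pics; python3 - <<'E'
from plant import ctrl, snapshot
import cv2
print(ctrl.get_obs())
for n in ("scene","side","wrist"):
    s=snapshot(n); cv2.imwrite(f"pics/{n}0.png",s["image"])
    print(n,{k:v for k,v in s.items() if k!="image"})
E
```

```text
pics
{'clock': 0.0, 'joint_pos': array([ 1.65058831e+01,  2.05902731e+01,  6.34462117e-01, -1.98466071e-02,
       -7.01370725e+01, -1.65105982e+01]), 'qvel': array([-0.00938945,  0.09751139, -0.09235877, -0.00142772,  0.0136786 ,
       -0.04538517]), 'tau': array([-8.00930356e-04, -5.82726967e+01,  2.93058443e+01,  6.99745238e+00,
        6.93249181e-03, -2.06530804e-04]), 'tool_pos': array([ 6.74469478e-01, -4.49095681e-05,  2.02041938e-01]), 'orientation': array([ 1.79905644e+02, -8.51136977e-03, -9.00114665e+01]), 'force': array([ 0.24434189, -0.82008337,  0.57198747]), 'moment': array([-0.0518161 , -0.01176538,  0.00129149]), 'opening': 0.08746541274799984}
scene {'mtx': array([[508.46111969,   0.        , 324.77551612],
       [  0.        , 508.46111969, 192.55807858],
       [  0.        ,   0.        ,   1.        ]]), 'eye': array([1.07469611, 0.89663337, 0.83982309]), 'attitude': array([ 52.86849747,  -0.59818986, 150.66701994])}
side {'mtx': array([[370.38645689,   0.        , 324.31471194],
       [  0.        , 370.38645689, 198.64390857],
       [  0.        ,   0.        ,   1.        ]]), 'eye': array([ 0.11497071, -0.42216226,  0.63341029]), 'attitude': array([ 50.40804532,   0.58508186, -47.06957513])}
wrist {'mtx': array([[309.70691629,   0.        , 317.25648325],
       [  0.        , 309.70691629, 198.6925016 ],
       [  0.        ,   0.        ,   1.        ]]), 'tool_from_camera': array([[-5.09171929e-04,  9.67163008e-01,  2.54156364e-01,
         6.78676791e-02],
       [ 9.99999821e-01,  5.72019737e-04, -1.73375516e-04,
         4.48234331e-04],
       [-3.13064842e-04,  2.54156230e-01, -9.67163126e-01,
        -1.81196706e-01],
       [ 0.00000000e+00,  0.00000000e+00,  0.00000000e+00,
         1.00000000e+00]])}
```

View pics/scene0.png

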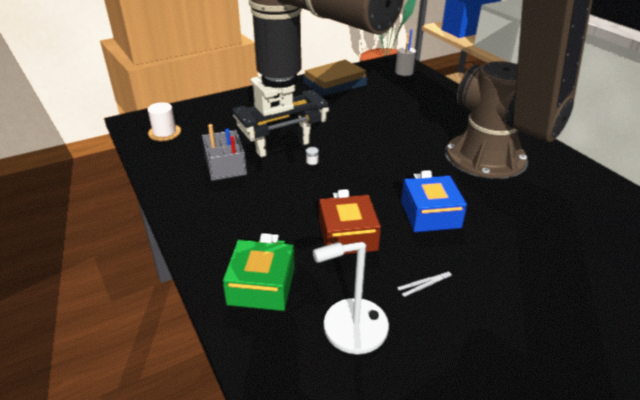

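View pics/side0.png

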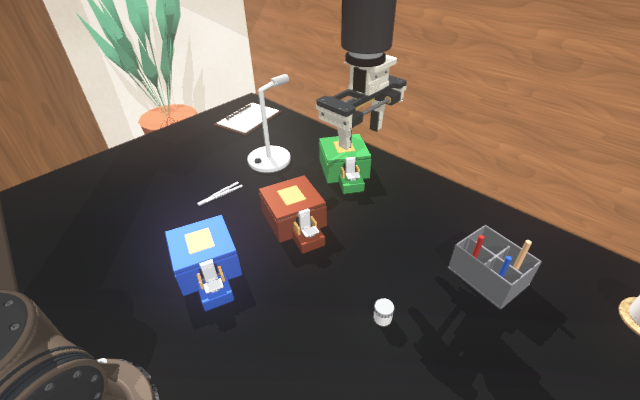

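View pics/wrist0.png

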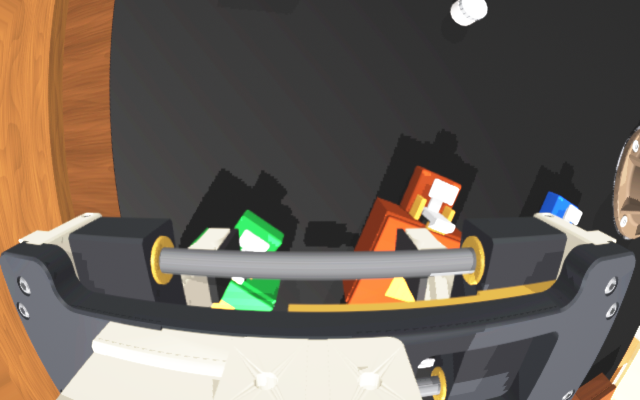

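The cherry case could be confused with the green case at scene (260,272) and the blue case at (434,203). The cherry one is at scene (349,220) and side (293,208). The tin is at scene (312,156) and side (383,312), and the white mug at (161,120) is not it. Next I'll take close crops.

```bash
cat > h.py <<'E'
import numpy as np, cv2
from scipy.spatial.transform import Rotation as R
from plant import ctrl, snapshot
def ray(s,uv):
    K=s["mtx"]; Rc=R.from_euler('xyz',s["attitude"],degrees=True).as_matrix()
    d=np.array([(uv[0]-K[0,2])/K[0,0],-(uv[1]-K[1,2])/K[1,1],-1.0])
    d=Rc@d; return s["eye"],d/np.linalg.norm(d)
def onz(s,uv,z):
    o,d=ray(s,uv); return o+d*(z-o[2])/d[2]
def proj(s,p):
    K=s["mtx"]; Rc=R.from_euler('xyz',s["attitude"],degrees=True).as_matrix()
    c=Rc.T@(np.array(p)-s["eye"]); return np.array([K[0,0]*c[0]/-c[2]+K[0,2],K[1,1]*(-c[1])/-c[2]+K[1,2]])
def tri(s1,u1,s2,u2):
    o1,d1=ray(s1,u1);o2,d2=ray(s2,u2)
    A=np.stack([d1,-d2],1); t=np.linalg.lstsq(A,o2-o1,rcond=None)[0]
    a,b=o1+d1*t[0],o2+d2*t[1]; return (a+b)/2,np.linalg.norm(a-b)
E
python3 - <<'E'
from h import *
for n,(x0,y0,w,h) in {"scene":(290,130,110,130),"side":(245,165,160,170)}.items():
    im=snapshot(n)["image"]; np.save(f"{n}0.npy",im)
    c=im[y0:y0+h,x0:x0+w]; k=min(800/w,600/h); k=4 if n=="scene" else 3.5
    cv2.imwrite(f"pics/{n}0c.png",cv2.resize(c,None,fx=k,fy=k,interpolation=cv2.INTER_CUBIC))
E
```

```text
(no output)
```

View pics/scene0c.png

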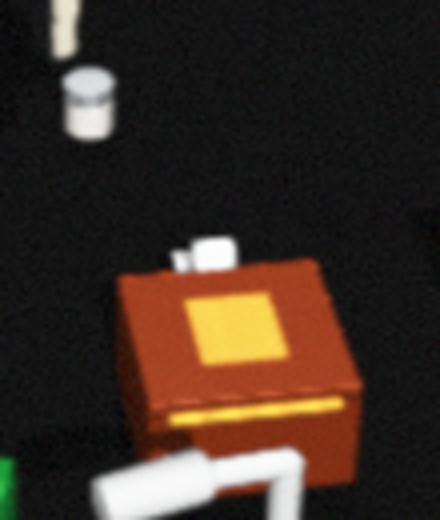

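View pics/side0c.png

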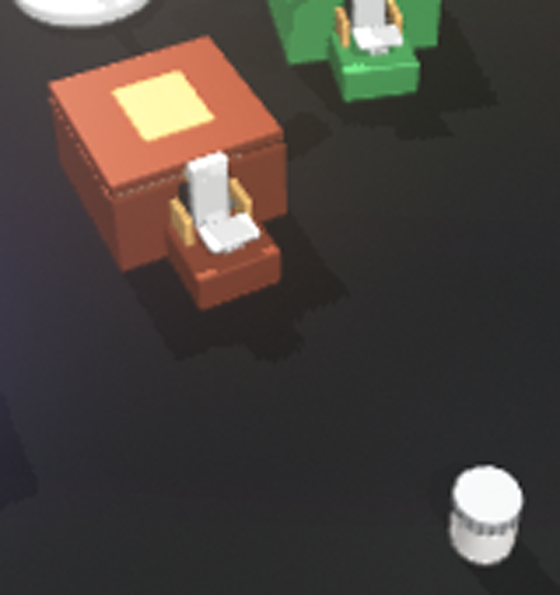

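```bash
python3 - <<'E'
from h import *
sc=snapshot("scene"); sd=snapshot("side")
a=[(118,278),(316,262),(360,383),(155,405)]
b=[(283,135),(113,185),(50,86),(208,38)]
for z in (0.074,0.076):
  A=np.array([onz(sc,(290+u/4,130+v/4),z) for u,v in a]); B=np.array([onz(sd,(245+u/3.5,165+v/3.5),z) for u,v in b])
  for n,P in (("scene",A),("side",B)):
    print(z,n,P[:,:2].round(4).tolist(),"c",P[:,:2].mean(0).round(4), "edges",[round(float(np.linalg.norm(P[i]-P[(i+1)%4])),4) for i in range(4)])
# plaque edge midpoints front/back
A=np.array([onz(sc,(290+u/4,130+v/4),0.076) for u,v in a]);B=np.array([onz(sd,(245+u/3.5,165+v/3.5),0.076) for u,v in b])
for P in(A,B):
  d=(P[2]+P[3]-P[0]-P[1])[:2]; print("x axis yaw",np.degrees(np.arctan2(d[1],d[0])))
  e=(P[0]-P[1]+P[3]-P[2])[:2]; print("y axis",np.degrees(np.arctan2(e[1],e[0])))
# tin via mask
for n,s,(x0,y0,w,h) in(("scene",sc,(300,140,26,30)),("side",sd,(365,290,40,40))):
  im=s["image"][y0:y0+h,x0:x0+w].max(2)
  m=(im>110).astype(np.uint8); k,l,st,c=cv2.connectedComponentsWithStats(m)
  for i in range(1,k):
    if st[i,4]>20: print(n,st[i],c[i]+[x0,y0],onz(s,c[i]+[x0,y0],0.02))
E
```

```text
0.074 scene [[0.5974, 0.0371], [0.4818, 0.0817], [0.5225, 0.1898], [0.6355, 0.1498]] c [0.5593 0.1146] edges [0.1239, 0.1155, 0.1198, 0.1189]
0.074 side [[0.5956, 0.0278], [0.4864, 0.0747], [0.5248, 0.1845], [0.6392, 0.1429]] c [0.5615 0.1075] edges [0.1188, 0.1163, 0.1217, 0.1231]
0.076 scene [[0.5986, 0.0394], [0.4833, 0.0838], [0.524, 0.1916], [0.6366, 0.1517]] c [0.5606 0.1166] edges [0.1236, 0.1152, 0.1195, 0.1186]
0.076 side [[0.5939, 0.0262], [0.4851, 0.0729], [0.5234, 0.1823], [0.6373, 0.1409]] c [0.5599 0.1056] edges [0.1184, 0.1159, 0.1212, 0.1227]
x axis yaw 70.33059246216203
y axis -20.307202997596633
x axis yaw 69.95620413689888
y axis -21.590171434283036
scene [ 3  0  6  5 24] [305.375      141.54166667] [ 0.46183344 -0.2983891   0.02      ]
scene [  6   7  13  18 191] [311.85340314 155.33507853] [ 0.48104844 -0.22030454  0.02      ]
side [  9   8  20  28 466] [383.2639485  311.43347639] [ 0.48324195 -0.22366974  0.02      ]
```

```bash
python3 - <<'E'
from h import *
sc=snapshot("scene"); sd=snapshot("side")
print("lamp base",onz(sc,(357,325),.014),onz(sd,(269,158),.014))
print("lamp elbow",tri(sc,(360,246),sd,(263,91)),"head end",tri(sc,(319,255),sd,(285,79)))
print("tweez",onz(sc,(403,289),.005),onz(sc,(452,275),.005),onz(sd,(199,203),.005),onz(sd,(241,185),.005))
print("caddy",tri(sc,(225,160),sd,(494,265)))
# latch in case frame
yaw=np.radians(70); c=np.array([.561,.111]); Rm=np.array([[np.cos(yaw),np.sin(yaw)],[-np.sin(yaw),np.cos(yaw)]])
for nm,uv,z in(("padmid",(229,233),.05),("nosetop",(207,157),.084),("ledgeFL",(203,307),0),("ledgeFR",(280,283),0),("ledgetopFL",(201,277),.03)):
    p=onz(sd,(245+uv[0]/3.5,165+uv[1]/3.5),z); print(nm,p.round(4),"case",(Rm@(p[:2]-c)).round(4))
for nm,uv,z in(("nose/pad",(214,254),.084),("nose",(214,254),.084),("baseNR",(355,482),0)):
    p=onz(sc,(290+uv[0]/4,130+uv[1]/4),z); print(nm,p.round(4),"case",(Rm@(p[:2]-c)).round(4))
for n,s,x0,y0,w,h,k in(("scene",sc,310,180,80,80,7.5),("side",sd,255,170,80,90,6.6)):
    cv2.imwrite(f"pics/{n}0d.png",cv2.resize(s["image"][y0:y0+h,x0:x0+w],None,fx=k,fy=k,interpolation=cv2.INTER_CUBIC))
E
```

```text
lamp base [0.69146809 0.36405588 0.014     ] [0.68793315 0.34869663 0.014     ]
lamp elbow (array([0.69467379, 0.35321812, 0.22279644]), np.float64(0.007290153538617187)) head end (array([0.77330233, 0.34848859, 0.23354888]), np.float64(0.004672317682619502))
tweez [0.54772851 0.32473392 0.005     ] [0.42604529 0.34402931 0.005     ] [0.43148358 0.33274529 0.005     ] [0.5541886  0.31346501 0.005     ]
caddy (array([ 0.71983557, -0.32595929,  0.02340596]), np.float64(0.018325950839492452))
padmid [0.5221 0.0071 0.05  ] case [-0.1109  0.001 ]
nosetop [0.5382 0.0411 0.084 ] case [-0.0735 -0.0024]
ledgeFL [0.4969 0.0084 0.    ] case [-0.1184  0.0252]
ledgeFR [ 0.5463 -0.0142  0.    ] case [-0.1227 -0.029 ]
ledgetopFL [0.4958 0.0071 0.03  ] case [-0.1199  0.0257]
nose/pad [0.5402 0.0555 0.084 ] case [-0.0592  0.0006]
nose [0.5402 0.0555 0.084 ] case [-0.0592  0.0006]
baseNR [0.5227 0.1947 0.    ] case [0.0656 0.0646]
```

View pics/scene0d.png

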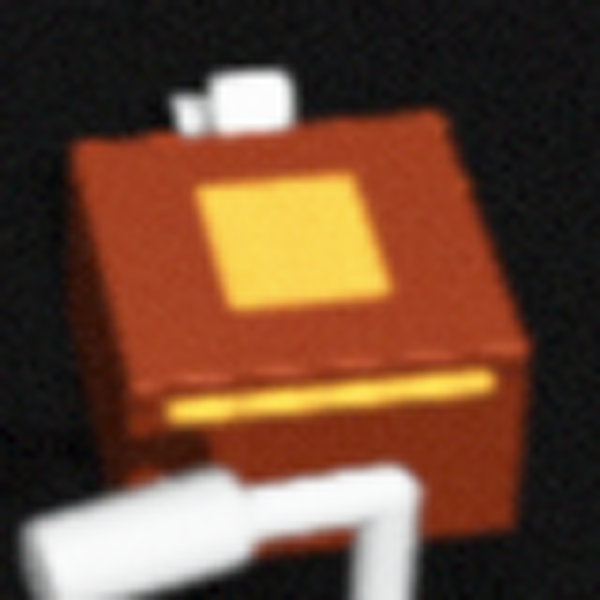

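View pics/side0d.png

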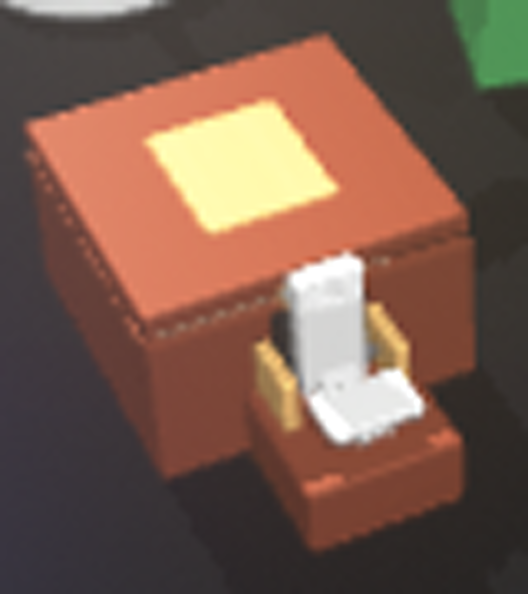

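```bash
python3 -m pendant '[[0,0.05,0,0,0,0.1,-1],[0,0.1,0,0,0,0.2,-1],[0,0.153,0,0,0,0.349,-1],[-0.004,0.153,0.042,0,0,0.349,-1],[-0.004,0.153,0.042,0,0,0.349,-1],[-0.004,0.153,0.042,0,0,0.349,-1],[-0.004,0.153,0.042,0,0,0.349,-1]]'
cat >> h.py <<'E'
def wrist():
    o=ctrl.get_obs(); s=snapshot("wrist"); s["o"]=o; return s
def wray(s,uv):
    K=s["mtx"];x=(uv[0]-K[0,2])/K[0,0];y=(uv[1]-K[1,2])/K[0,0];r=np.hypot(x,y)
    k=np.sin(r)/r if r>1e-9 else 1
    d=np.array([x*k,-y*k,-np.cos(r)]); T=s["tool_from_camera"]; Rt=R.from_euler('xyz',s["o"]["orientation"],degrees=True).as_matrix()
    return Rt@T[:3,3]+s["o"]["tool_pos"], Rt@T[:3,:3]@d
def wonz(s,uv,z):
    o,d=wray(s,uv); return o+d*(z-o[2])/d[2]
E
python3 - <<'E'
from h import *
s=wrist(); o=s["o"]; print(o["clock"],o["tool_pos"],o["orientation"],o["force"],o["opening"])
cv2.imwrite("pics/w1.png",s["image"])
import pickle; pickle.dump(s,open("w1.pkl","wb"))
sc=snapshot("scene"); sd=snapshot("side")
a=[(197,186),(354,175),(391,293),(232,310)];b=[(340,187),(212,234),(145,141),(272,100)]
P=[]
for u,v in zip(a,b):
    p,e=tri(sc,(310+u[0]/7.5,180+u[1]/7.5),sd,(255+v[0]/6.6,170+v[1]/6.6)); P.append(p); print(p.round(4),round(e,4))
P=np.array(P); print(P.mean(0)); 
E
```

```text
clock: 1.32
tool_pos: [0.5232, 0.0041, 0.162]
orientation: [-179.9, 0.0, -110.0]
force: [-1.0, -0.3, 0.5]
opening: 0.0233
1.325 [0.52319346 0.00406594 0.16196094] [-1.79932558e+02  2.81760207e-02 -1.09994470e+02] [-1.03064976 -0.33977192  0.45814253] 0.02328697202817981
[0.5749 0.0746 0.0757] 0.0055
[0.5271 0.0918 0.074 ] 0.0074
[0.5475 0.1484 0.0739] 0.0046
[0.5955 0.1315 0.0741] 0.0054
[0.56124324 0.11158699 0.07443016]
```

View pics/w1.png

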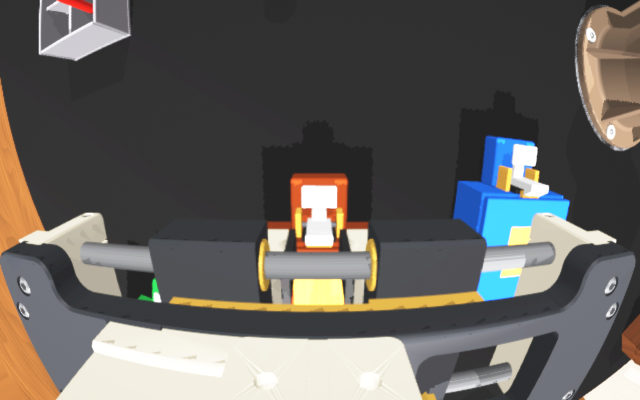

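```bash
python3 - <<'E'
from h import *
import pickle; s=pickle.load(open("w1.pkl","rb"))
cv2.imwrite("pics/w1c.png",cv2.resize(s["image"][160:270,260:380],None,fx=5,fy=5,interpolation=cv2.INTER_CUBIC))
yaw=np.radians(70); c=np.array([.561,.1115]); Rm=np.array([[np.cos(yaw),np.sin(yaw)],[-np.sin(yaw),np.cos(yaw)]])
for nm,uv,z in(("padL",(301,196),.05),("padR",(337,196),.05),("padtop",(319,185),.05),("padbot",(319,208),.05),("ledgeL",(292,176),.03),("ledgeR",(347,176),.03)):
  for dz in (0,) if nm[:2]=='le' else (-.0075,0,.0075):
    p=wonz(s,uv,z+dz); print(nm,dz,p.round(4),"case",(Rm@(p[:2]-c)).round(4))
E
```

```text
padL -0.0075 [0.5409 0.0063 0.0425] case [-0.1057 -0.0171]
padL 0 [0.5399 0.0047 0.05  ] case [-0.1076 -0.0167]
padL 0.0075 [0.5388 0.003  0.0575] case [-0.1095 -0.0163]
padR -0.0075 [0.507  0.0187 0.0425] case [-0.1057  0.019 ]
padR 0 [0.5068 0.0167 0.05  ] case [-0.1076  0.0185]
padR 0.0075 [0.5066 0.0148 0.0575] case [-0.1095  0.018 ]
padtop -0.0075 [0.5201 0.0019 0.0425] case [-0.1169  0.001 ]
padtop 0 [5.196e-01 4.000e-04 5.000e-02] case [-0.1186  0.0009]
padtop 0.0075 [ 0.5191 -0.0011  0.0575] case [-0.1202  0.0009]
padbot -0.0075 [0.5282 0.0243 0.0425] case [-0.0932  0.001 ]
padbot 0 [0.5275 0.0222 0.05  ] case [-0.0954  0.0009]
padbot 0.0075 [0.5268 0.0201 0.0575] case [-0.0976  0.0009]
ledgeL 0 [ 0.5438 -0.014   0.03  ] case [-0.1238 -0.0268]
ledgeR 0 [0.4906 0.0054 0.03  ] case [-0.1238  0.0299]
```

View pics/w1c.png

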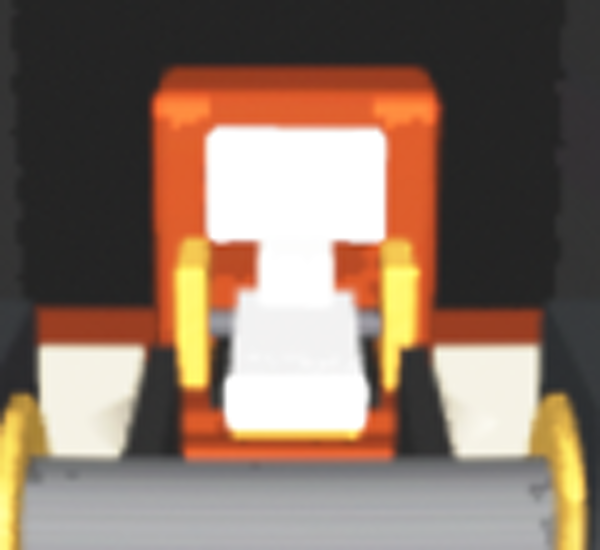

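```bash
python3 -m pendant '[[-0.0074,0.002,0.04,0,0,0,-1],[-0.0074,0.002,0.08,0,0,0,-1],[-0.0074,0.002,0.096,0,0,0,-1],[-0.0074,0.002,0.096,0,0,0,-1],[-0.0074,0.002,0.096,0,0,0,-1],[-0.0074,0.002,0.096,0,0,0,-1]]'
python3 - <<'E'
from h import *
s=snapshot("side"); cv2.imwrite("pics/sd2.png",cv2.resize(s["image"][100:260,220:420],None,fx=3.5,fy=3.5,interpolation=cv2.INTER_CUBIC))
E
```

```text
clock: 2.22
tool_pos: [0.5234, 0.0119, 0.0661]
orientation: [-179.9, 0.1, -110.0]
force: [-1.1, 0.9, 0.7]
opening: 0.0007
```

View pics/sd2.png

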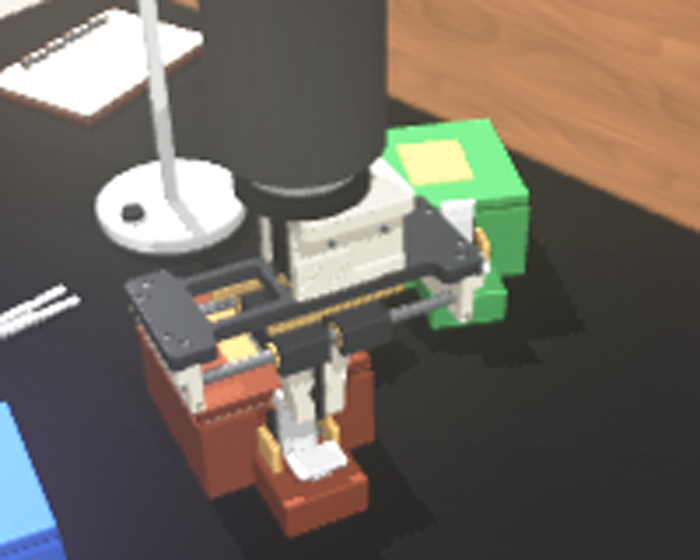

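```bash
python3 - <<'E'
from h import *
s=snapshot("side"); o=ctrl.get_obs(); p=proj(s,o["tool_pos"]); print(p)
im=cv2.resize(s["image"][190:260,275:355],None,fx=8,fy=8,interpolation=cv2.INTER_CUBIC)
cv2.drawMarker(im,tuple(((p-[275,190])*8).astype(int).tolist()),(255,0,255),0,20,1)
cv2.imwrite("pics/sd3.png",im)
w=wrist(); cv2.imwrite("pics/w3.png",cv2.resize(w["image"][160:300,240:400],None,fx=5,fy=4.2))
E
```

```text
[308.99768739 225.22686997]
```

View pics/sd3.png

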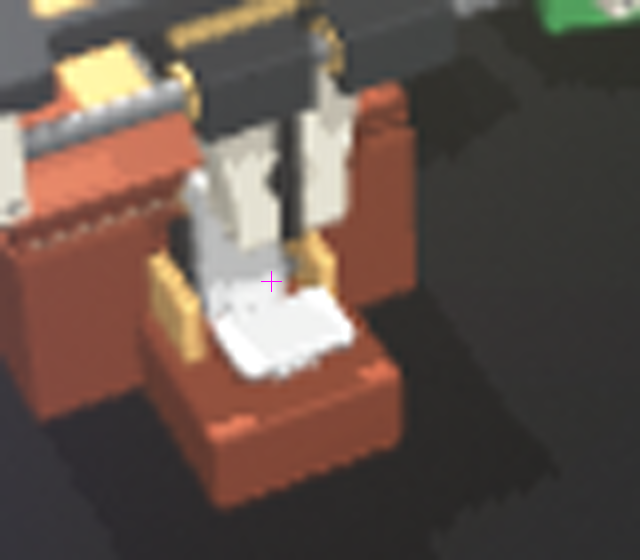

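View pics/w3.png

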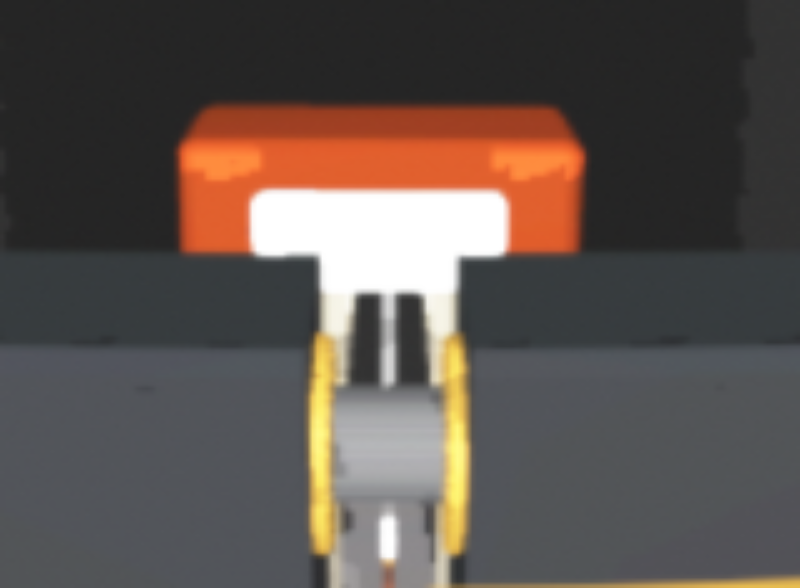

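```bash
python3 -m pendant '[[0,0,0.003,0,0,0,-1],[0,0,0.005,0,0,0,-1],[0,0,0.005,0,0,0,-1],[0,0,0.005,0,0,0,-1]]'; python3 -m pendant '[[0,0,0.001,0,0,0,-1],[0,0,0.002,0,0,0,-1],[0,0,0.002,0,0,0,-1]]';python3 -m pendant '[[0,0,0.001,0,0,0,-1],[0,0,0.002,0,0,0,-1],[0,0,0.002,0,0,0,-1]]'
```

```text
clock: 2.88
tool_pos: [0.5226, 0.0116, 0.0599]
orientation: [180.0, -0.0, -110.0]
force: [0.5, 0.1, 0.5]
opening: 0.0002
clock: 3.25
tool_pos: [0.5226, 0.0116, 0.0579]
orientation: [180.0, -0.0, -110.0]
force: [-0.2, 1.4, 0.1]
opening: 0.0003
clock: 3.62
tool_pos: [0.5225, 0.0116, 0.0559]
orientation: [180.0, -0.0, -110.0]
force: [-0.5, 0.2, 0.4]
opening: 0.0007
```

```bash
python3 -m pendant '[[0,0,0.001,0,0,0,-1],[0,0,0.002,0,0,0,-1],[0,0,0.002,0,0,0,-1]]'; python3 -m pendant '[[0,0,0.001,0,0,0,-1],[0,0,0.002,0,0,0,-1],[0,0,0.002,0,0,0,-1]]'
```

```text
clock: 4.0
tool_pos: [0.5226, 0.0116, 0.0539]
orientation: [180.0, -0.0, -110.0]
force: [0.1, -0.3, 0.1]
opening: 0.0004
clock: 4.38
tool_pos: [0.5226, 0.0116, 0.0519]
orientation: [180.0, -0.0, -110.0]
force: [-0.6, -0.1, 0.2]
opening: 0.0004
```

```bash
python3 -m pendant '[[0,0,0.001,0,0,0,-1],[0,0,0.002,0,0,0,-1],[0,0,0.002,0,0,0,-1]]'
```

```text
clock: 4.75
tool_pos: [0.5225, 0.0116, 0.0498]
orientation: [180.0, -0.0, -110.0]
force: [-0.1, -0.5, -0.3]
opening: 0.0001
```

```bash
python3 -m pendant '[[0,0,0.001,0,0,0,-1],[0,0,0.0015,0,0,0,-1],[0,0,0.0015,0,0,0,-1]]'
```

```text
clock: 5.12
tool_pos: [0.5226, 0.0116, 0.0484]
orientation: [180.0, -0.0, -110.0]
force: [0.9, 0.3, 1.1]
opening: 0.0004
```

```bash
python3 -m pendant '[[0,0,0.001,0,0,0,-1],[0,0,0.0015,0,0,0,-1],[0,0,0.0015,0,0,0,-1]]'
```

```text
clock: 5.5
tool_pos: [0.5226, 0.0116, 0.0469]
orientation: [180.0, -0.0, -110.0]
force: [0.2, -0.5, -0.1]
opening: 0.0002
```

```bash
python3 -m pendant '[[0,0,0.001,0,0,0,-1],[0,0,0.0015,0,0,0,-1],[0,0,0.0015,0,0,0,-1]]'
```

```text
clock: 5.88
tool_pos: [0.5226, 0.0116, 0.0454]
orientation: [180.0, -0.0, -110.0]
force: [-0.1, -0.4, 0.0]
opening: 0.0005
```

```bash
python3 - <<'E'
from h import *
s=snapshot("side"); o=ctrl.get_obs(); p=proj(s,o["tool_pos"]); print(p)
im=cv2.resize(s["image"][190:260,275:355],None,fx=8,fy=8,interpolation=cv2.INTER_CUBIC)
cv2.drawMarker(im,tuple(((p-[275,190])*8).astype(int).tolist()),(255,0,255),0,20,1)
cv2.imwrite("pics/sd4.png",im)
E
```

```text
[309.2159976  231.95892433]
```

View pics/sd4.png

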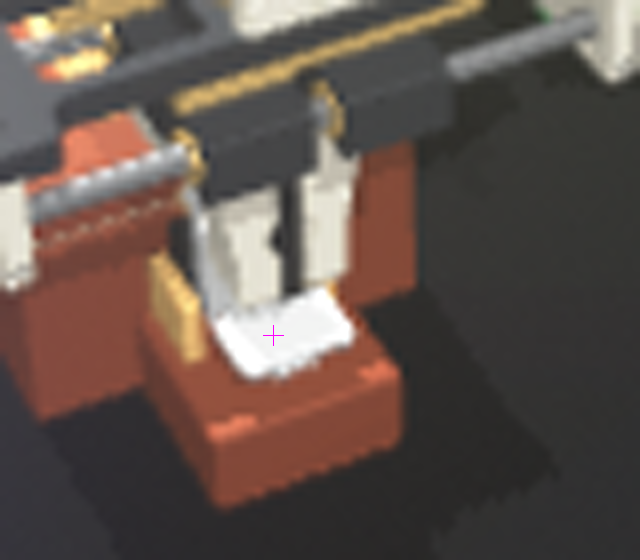

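```bash
python3 -m pendant '[[0,0,0.001,0,0,0,-1],[0,0,0.0015,0,0,0,-1],[0,0,0.0015,0,0,0,-1]]'
```

```text
clock: 6.3
tool_pos: [0.5226, 0.0116, 0.0439]
orientation: [180.0, -0.0, -110.0]
force: [0.6, 0.5, 0.2]
opening: 0.0004
```

```bash
python3 -m pendant '[[0,0,0.001,0,0,0,-1],[0,0,0.0015,0,0,0,-1],[0,0,0.0015,0,0,0,-1]]'
```

```text
clock: 6.68
tool_pos: [0.5226, 0.0116, 0.0424]
orientation: [180.0, -0.0, -110.0]
force: [-0.9, 0.2, 0.1]
opening: 0.0005
```

```bash
python3 - <<'E'
from h import *
w=wrist(); print(w["o"]["force"],w["o"]["tool_pos"]);cv2.imwrite("pics/w5.png",cv2.resize(w["image"][160:300,240:400],None,fx=5,fy=4.2,interpolation=cv2.INTER_CUBIC))
s=snapshot("side")
im=cv2.resize(s["image"][190:260,275:355],None,fx=8,fy=8,interpolation=cv2.INTER_CUBIC)
cv2.imwrite("pics/sd5.png",im)
E
```

```text
[-0.87853775  0.24461072  0.12456997] [0.52255814 0.01160688 0.04239832]
```

View pics/sd5.png

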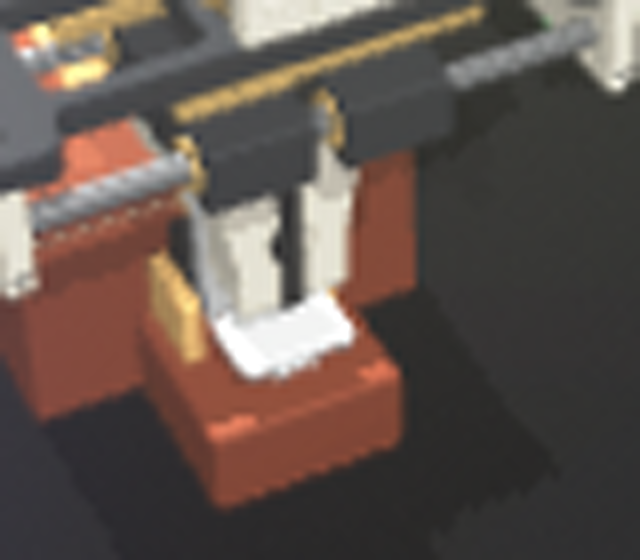

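View pics/w5.png

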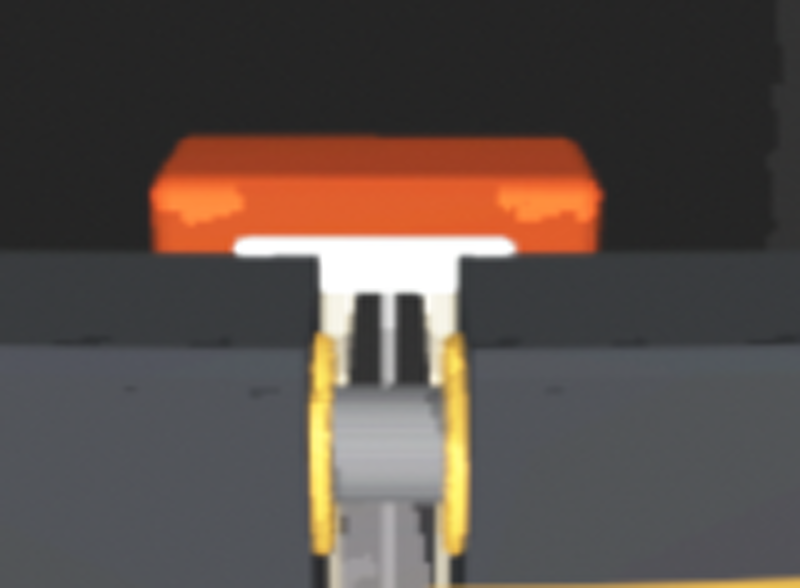

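```bash
python3 - <<'E'
from h import *
for n,(x0,y0) in (("scene",(230,80)),("side",(310,60))):
    s=snapshot(n); im=cv2.imread(f"pics/{n}0.png"); im=im[y0:y0+100,x0:x0+110]; im=cv2.resize(im,None,fx=6,fy=6,interpolation=cv2.INTER_CUBIC)
    for sx in(-.044,.044):
      for dy in (-.0095,.0095):
        p=proj(s,(0.6745+sx,dy,.202)); cv2.drawMarker(im,tuple(((p-[x0,y0])*6).astype(int).tolist()),(255,0,255) if dy<0 else (0,255,0),0,16,2)
    cv2.imwrite(f"pics/{n}tip.png",im)
E
```

```text
(no output)
```

View pics/scenetip.png

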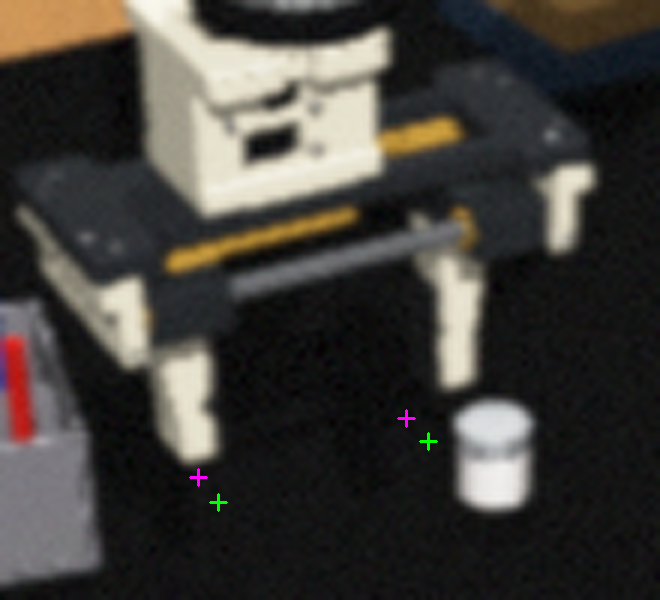

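View pics/sidetip.png

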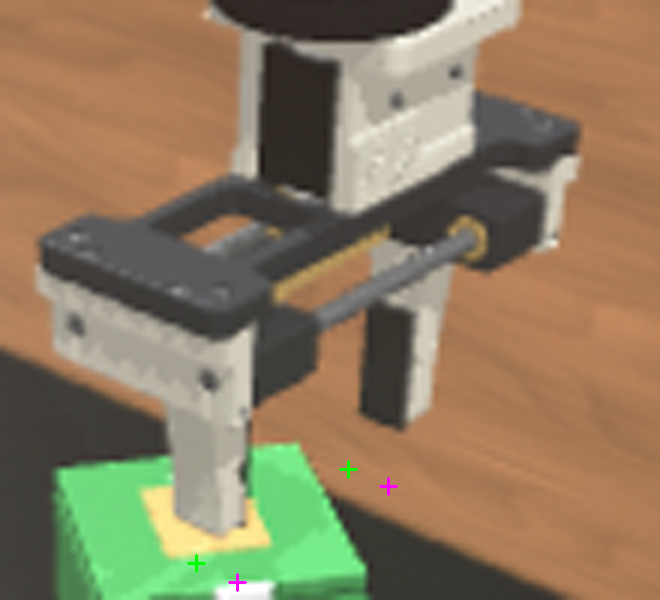

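```bash
python3 - <<'E'
from h import *
sc=snapshot("scene"); sd=snapshot("side")
f=lambda u,v,x0,y0:(x0+u/6,y0+v/6)
# side left finger = near robot?; scene right finger = x small
for a,b in (((458,388),(212,532)),((198,462),(398,425))):
  for A,B in ((a,b),):
    print(tri(sc,f(*A,230,80),sd,f(*B,310,60)))
print(tri(sc,f(458,388,230,80),sd,f(398,425,310,60)),tri(sc,f(198,462,230,80),sd,f(212,532,310,60)))
E
```

```text
(array([0.61961262, 0.001313  , 0.22092861]), np.float64(0.012311046158364506))
(array([ 0.72605671, -0.00081757,  0.21902418]), np.float64(0.009905048241979186))
(array([ 0.64764594, -0.01367748,  0.24052718]), np.float64(0.08425383874305097)) (array([0.69430187, 0.01500655, 0.19990507]), np.float64(0.06921966300414994))
```

```bash
python3 -m pendant '[[0,0,0.001,0,0,0,-1],[0,0,0.0015,0,0,0,-1],[0,0,0.0015,0,0,0,-1]]'
```

```text
clock: 7.35
tool_pos: [0.5226, 0.0116, 0.0409]
orientation: [180.0, -0.0, -110.0]
force: [-0.1, -0.0, 0.0]
opening: 0.0006
```

```bash
python3 -m pendant '[[0,0,0.001,0,0,0,-1],[0,0,0.0015,0,0,0,-1],[0,0,0.0015,0,0,0,-1]]'
```

```text
clock: 7.72
tool_pos: [0.5226, 0.0116, 0.0394]
orientation: [180.0, -0.0, -110.0]
force: [-0.7, -0.1, 0.2]
opening: 0.0003
```

```bash
python3 -m pendant '[[0,0,0.001,0,0,0,-1],[0,0,0.0015,0,0,0,-1],[0,0,0.0015,0,0,0,-1]]'
```

```text
clock: 8.1
tool_pos: [0.5226, 0.0116, 0.0379]
orientation: [180.0, -0.0, -110.0]
force: [0.5, 0.4, -0.1]
opening: 0.0002
```

```bash
python3 -m pendant '[[0,0,0.001,0,0,0,-1],[0,0,0.0015,0,0,0,-1],[0,0,0.0015,0,0,0,-1]]'
```

```text
clock: 8.48
tool_pos: [0.5226, 0.0116, 0.0364]
orientation: [180.0, -0.0, -110.0]
force: [-1.5, -0.6, 0.0]
opening: 0.0002
```

```bash
python3 -m pendant '[[0,0,0.001,0,0,0,-1],[0,0,0.0015,0,0,0,-1],[0,0,0.0015,0,0,0,-1]]'
```

```text
clock: 8.85
tool_pos: [0.5226, 0.0116, 0.0349]
orientation: [180.0, -0.0, -110.0]
force: [0.3, 0.5, -0.2]
opening: 0.0005
```

```bash
python3 - <<'E'
from h import *
s=snapshot("side")
im=cv2.resize(s["image"][190:260,275:355],None,fx=8,fy=8,interpolation=cv2.INTER_CUBIC)
cv2.imwrite("pics/sd6.png",im)
E
```

```text
(no output)
```

View pics/sd6.png

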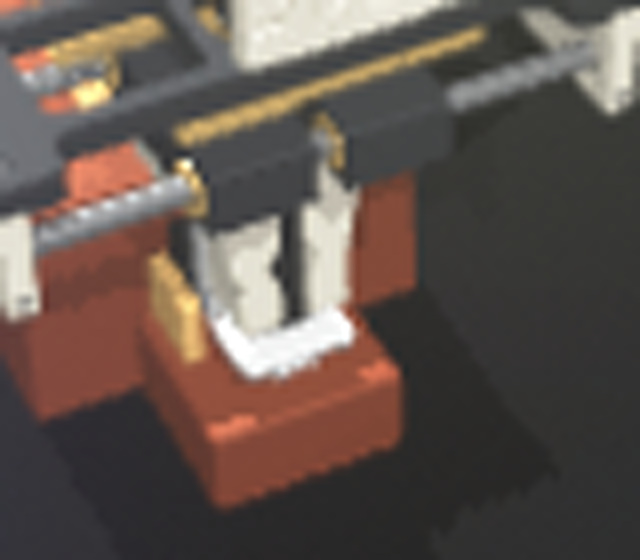

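```bash
python3 -m pendant '[[0,0,0.001,0,0,0,-1],[0,0,0.0015,0,0,0,-1],[0,0,0.0015,0,0,0,-1]]'
```

```text
clock: 9.28
tool_pos: [0.5226, 0.0116, 0.0334]
orientation: [180.0, -0.0, -110.0]
force: [0.3, 0.4, 0.3]
opening: 0.0001
```

```bash
python3 -m pendant '[[0,0,0.001,0,0,0,-1],[0,0,0.0015,0,0,0,-1],[0,0,0.0015,0,0,0,-1]]'
```

```text
clock: 9.65
tool_pos: [0.5225, 0.0116, 0.0319]
orientation: [180.0, -0.0, -110.0]
force: [-0.0, 0.4, 0.0]
opening: 0.0004
```

```bash
python3 -m pendant '[[0,0,0.001,0,0,0,-1],[0,0,0.0015,0,0,0,-1],[0,0,0.0015,0,0,0,-1]]'
```

```text
clock: 10.02
tool_pos: [0.5226, 0.0116, 0.0304]
orientation: [180.0, -0.0, -110.0]
force: [-0.2, 0.8, -0.4]
opening: 0.0005
```

```bash
python3 -m pendant '[[0,0,0.001,0,0,0,-1],[0,0,0.0015,0,0,0,-1],[0,0,0.0015,0,0,0,-1]]'
```

```text
clock: 10.4
tool_pos: [0.5225, 0.0116, 0.0289]
orientation: [180.0, -0.0, -110.0]
force: [-0.1, 1.4, 0.2]
opening: 0.0002
```

```bash
python3 -m pendant '[[0,0,0.001,0,0,0,-1],[0,0,0.0015,0,0,0,-1],[0,0,0.0015,0,0,0,-1]]'
```

```text
clock: 10.78
tool_pos: [0.5226, 0.0116, 0.0274]
orientation: [180.0, -0.0, -110.0]
force: [-0.2, 0.5, 0.3]
opening: 0.0002
```

```bash
python3 - <<'E'
from h import *
s=snapshot("side")
im=cv2.resize(s["image"][190:260,275:355],None,fx=8,fy=8,interpolation=cv2.INTER_CUBIC)
cv2.imwrite("pics/sd7.png",im)
E
```

```text
(no output)
```

View pics/sd7.png

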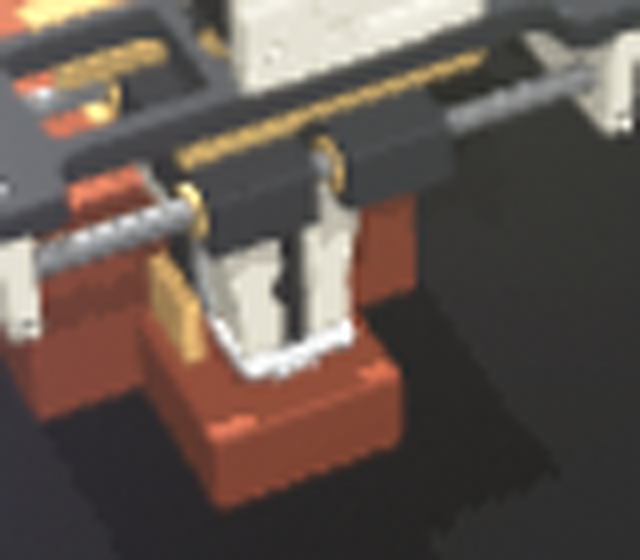

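```bash
python3 -m pendant '[[0,0,0.001,0,0,0,-1],[0,0,0.001,0,0,0,-1],[0,0,0.001,0,0,0,-1]]'
```

```text
clock: 11.2
tool_pos: [0.5226, 0.0116, 0.0264]
orientation: [180.0, -0.0, -110.0]
force: [0.4, -0.1, -0.1]
opening: 0.0004
```

```bash
python3 -m pendant '[[0,0,0.001,0,0,0,-1],[0,0,0.001,0,0,0,-1],[0,0,0.001,0,0,0,-1]]'
```

```text
clock: 11.58
tool_pos: [0.5226, 0.0116, 0.0254]
orientation: [180.0, -0.0, -110.0]
force: [0.1, -0.2, 0.5]
opening: 0.0004
```

```bash
python3 -m pendant '[[0,0,0.001,0,0,0,-1],[0,0,0.001,0,0,0,-1],[0,0,0.001,0,0,0,-1]]'
```

```text
clock: 11.95
tool_pos: [0.5227, 0.0116, 0.0246]
orientation: [-180.0, -0.0, -110.0]
force: [-1.0, -1.4, 3.3]
opening: 0.0004
```

```bash
python3 -m pendant '[[0,0,0.001,0,0,0,-1],[0,0,0.001,0,0,0,-1]]'
```

```text
clock: 12.2
tool_pos: [0.5225, 0.0113, 0.0235]
orientation: [180.0, -0.0, -110.0]
force: [-1.1, -3.6, 4.5]
opening: 0.0008
```

```bash
python3 -m pendant '[[0,0,0.001,0,0,0,-1],[0,0,0.001,0,0,0,-1]]'
```

```text
clock: 12.45
tool_pos: [0.5225, 0.0112, 0.0225]
orientation: [180.0, -0.0, -110.0]
force: [-2.2, -4.2, 5.2]
opening: 0.001
```

```bash
python3 -m pendant '[[0,0,0.001,0,0,0,-1],[0,0,0.001,0,0,0,-1]]'
```

```text
clock: 12.7
tool_pos: [0.5224, 0.011, 0.0215]
orientation: [180.0, -0.1, -110.0]
force: [-1.3, -4.3, 6.1]
opening: 0.0006
```

```bash
python3 - <<'E'
from h import *
s=snapshot("side")
print(ctrl.get_obs()["force"],ctrl.get_obs()["moment"])
im=cv2.resize(s["image"][190:260,275:355],None,fx=8,fy=8,interpolation=cv2.INTER_CUBIC)
cv2.imwrite("pics/sd8.png",im)
E
```

```text
[-1.99414881 -3.78710116  5.90029972] [-1.81753001  0.44307158 -0.01747824]
```

View pics/sd8.png

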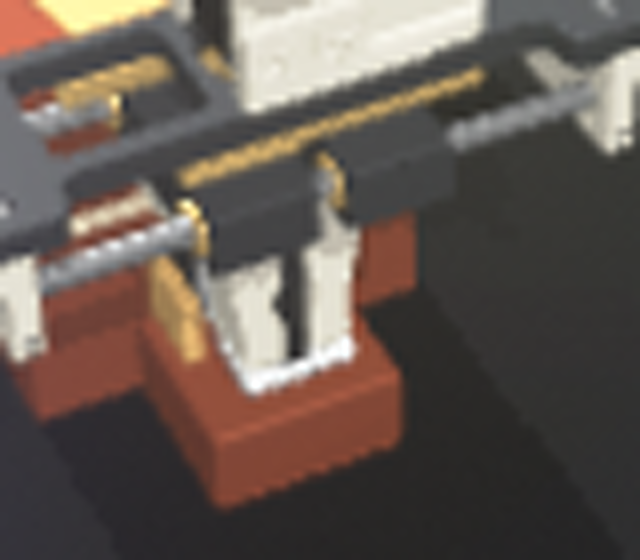

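```bash
python3 - <<'E'
from h import *
s=snapshot("scene")
cv2.imwrite("pics/sc8.png",cv2.resize(s["image"][80:280,220:460],None,fx=3,fy=3,interpolation=cv2.INTER_CUBIC))
E
```

```text
(no output)
```

View pics/sc8.png

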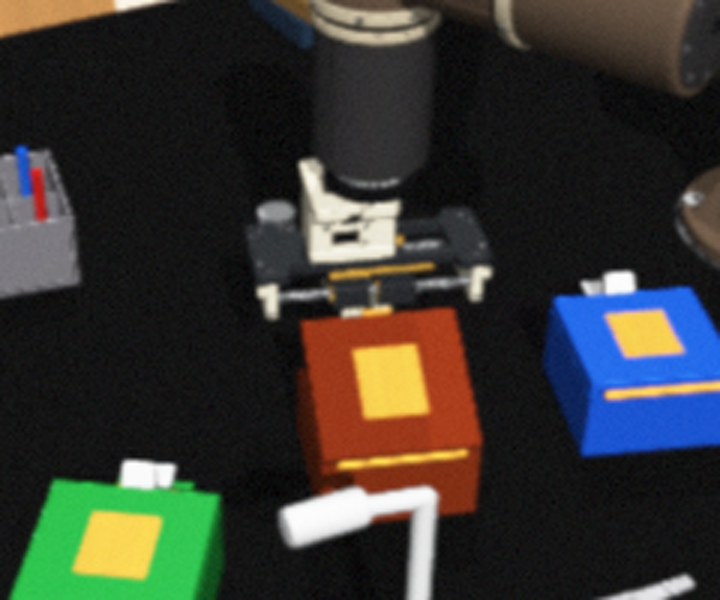

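```bash
python3 -m pendant '[[0.004,0,-0.002,0,0,0,-1],[0.015,0,-0.006,0,0,0,-1],[0.04,0,-0.02,0,0,0,-1],[0.06,0,-0.06,0,0,0,-1],[0.06,0,-0.11,0,0,0,-1],[0.06,0,-0.11,0,0,0,0.5],[0.06,0,-0.11,0,0,0,0.5]]'
python3 - <<'E'
from h import *
for n in("scene","side"):
    s=snapshot(n); cv2.imwrite(f"pics/{n}9.png",s["image"])
E
```

```text
clock: 13.68
tool_pos: [0.5013, -0.045, 0.1311]
orientation: [180.0, 0.0, -110.0]
force: [-0.7, -0.5, -0.7]
opening: 0.015
```

View pics/scene9.png

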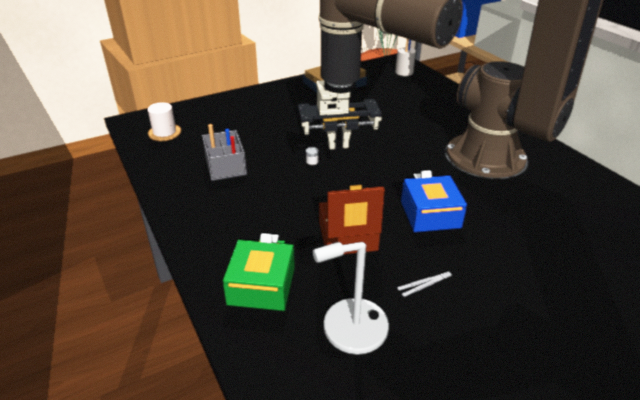

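View pics/side9.png

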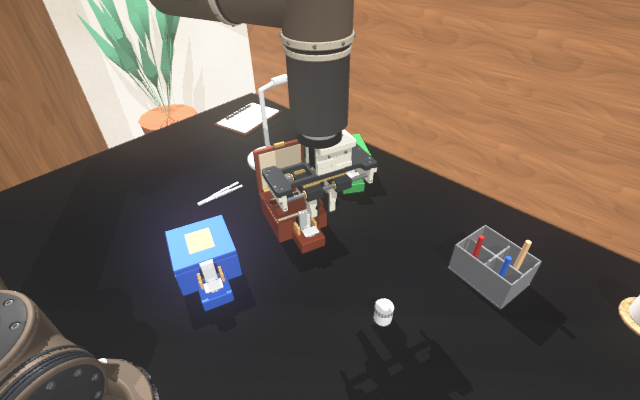

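```bash
python3 -m pendant '[[0.05,-0.012,0,0,0,0,0.5],[0.1,-0.025,0,0,0,0,0.5],[0.15,-0.037,0.0,0,0,0,0.5],[0.173,-0.0427,0.04,0,0,0,0.5],[0.173,-0.0427,0.07,0,0,0,0.5],[0.173,-0.0427,0.07,0,0,0,0.5],[0.173,-0.0427,0.07,0,0,0,0.5]]'
python3 - <<'E'
from h import *
w=wrist(); cv2.imwrite("pics/w10.png",w["image"]); print(w["o"]["tool_pos"])
s=snapshot("side"); im=cv2.resize(s["image"][250:350,320:450],None,fx=6,fy=6,interpolation=cv2.INTER_CUBIC); cv2.imwrite("pics/sd10.png",im)
s=snapshot("scene"); im=cv2.resize(s["image"][90:190,250:380],None,fx=6,fy=6,interpolation=cv2.INTER_CUBIC); cv2.imwrite("pics/sc10.png",im)
E
```

```text
clock: 14.65
tool_pos: [0.4835, -0.2218, 0.0618]
orientation: [180.0, -0.0, -109.9]
force: [-0.2, 0.5, 0.0]
opening: 0.0655
[ 0.48346225 -0.2218258   0.0618167 ]
```

View pics/w10.png

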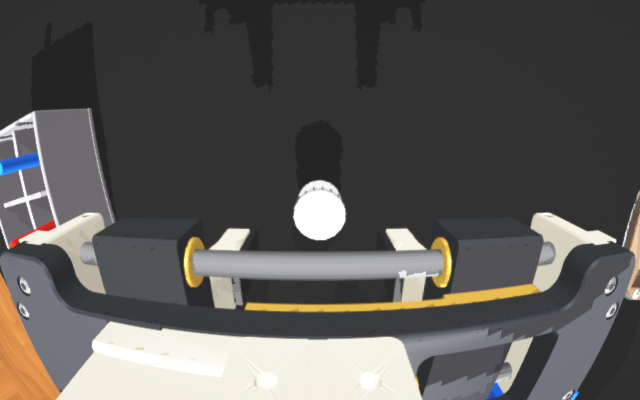

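View pics/sd10.png

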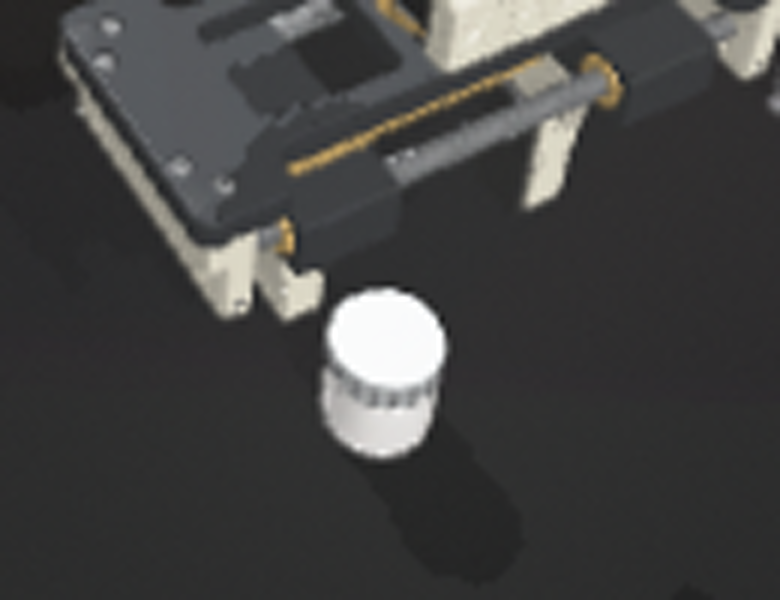

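View pics/sc10.png

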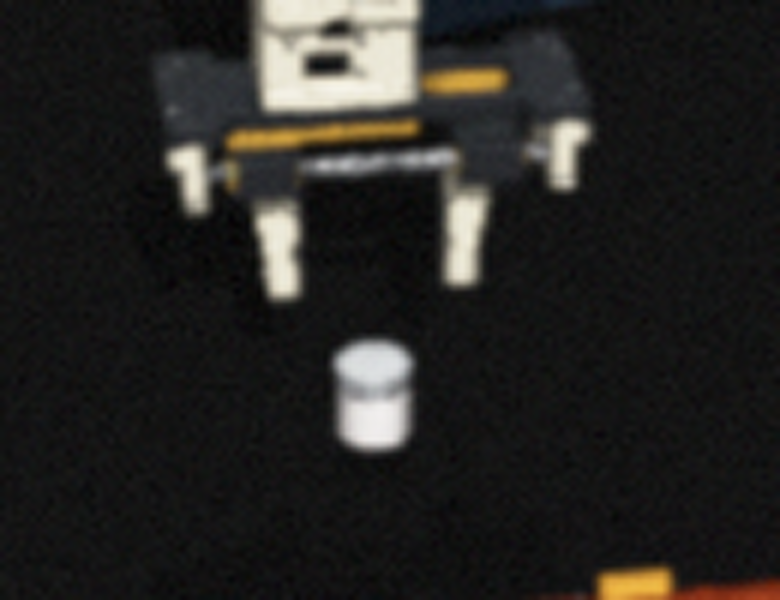

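```bash
python3 - <<'E'
from h import *
s=wrist(); im=s["image"][150:260,260:380]; m=(im.min(2)>235).astype(np.uint8)
k,l,st,c=cv2.connectedComponentsWithStats(m); i=1+st[1:,4].argmax(); print(st[i],c[i]+[260,150])
o=s["o"]; Rt=R.from_euler('xyz',o["orientation"],degrees=True).as_matrix()
for uv in ((319.5,214.5),tuple(c[i]+[260,150])):
    p=wonz(s,uv,.04); print(p, "tool", Rt.T@(p-o["tool_pos"]))
E
```

```text
[  35   39   51   50 1967] [320.04778851 213.68174886]
[ 0.48104958 -0.22398107  0.04      ] tool [0.00320689 0.002084   0.02265114]
[ 0.48049314 -0.2244095   0.04      ] tool [0.0037994  0.00246098 0.02265017]
```

```bash
python3 -m pendant '[[0.003,0.002,0.01,0,0,0,0.5],[0.003,0.002,0.03,0,0,0,0.5],[0.003,0.002,0.045,0,0,0,0.5],[0.003,0.002,0.055,0,0,0,0.5],[0.003,0.002,0.06,0,0,0,0.5],[0.003,0.002,0.06,0,0,0,0.5],[0.003,0.002,0.06,0,0,0,0.5]]'
python3 - <<'E'
from h import *
s=snapshot("side"); im=cv2.resize(s["image"][250:350,320:450],None,fx=6,fy=6,interpolation=cv2.INTER_CUBIC); cv2.imwrite("pics/sd11.png",im)
s=snapshot("scene"); im=cv2.resize(s["image"][100:190,250:380],None,fx=6,fy=6,interpolation=cv2.INTER_CUBIC); cv2.imwrite("pics/sc11.png",im)
E
```

```text
clock: 15.72
tool_pos: [0.4806, -0.2241, 0.0019]
orientation: [-180.0, 0.0, -110.0]
force: [0.6, -0.2, 0.1]
opening: 0.0658
```

View pics/sd11.png

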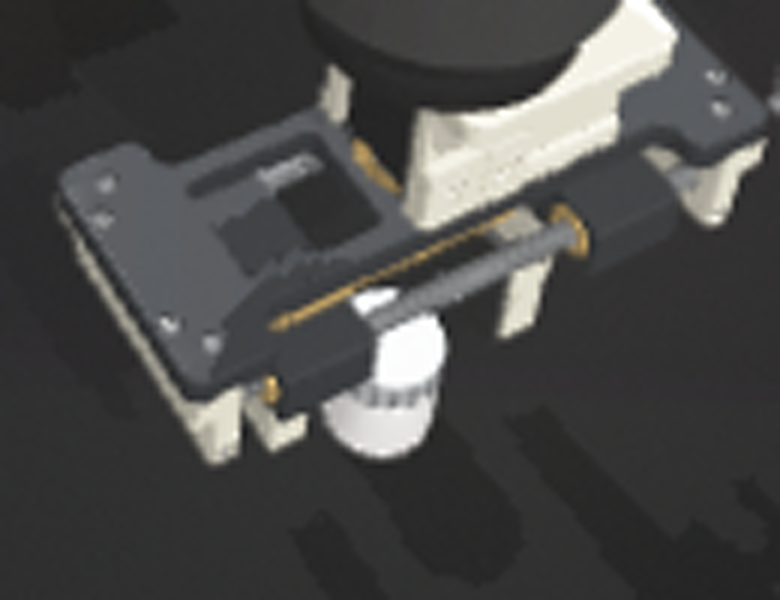

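View pics/sc11.png

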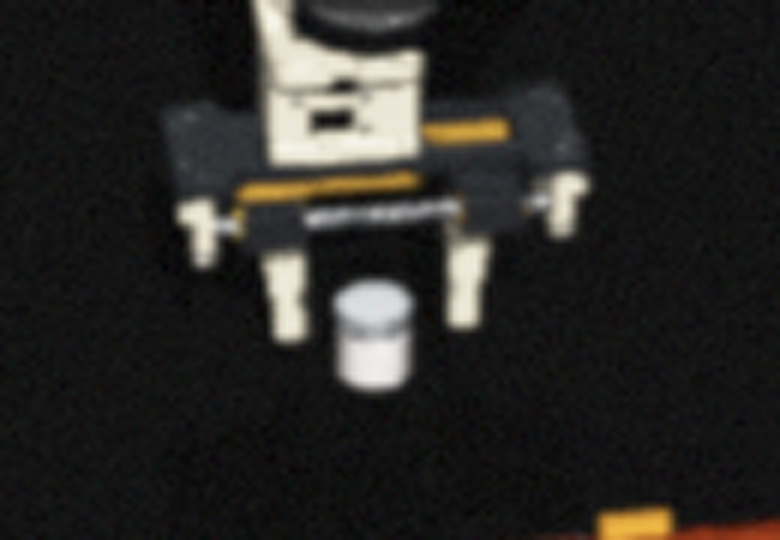

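```bash
python3 -m pendant '[[0,0,0,0,0,0,-0.1],[0,0,0,0,0,0,-0.3],[0,0,0,0,0,0,-0.5],[0,0,0,0,0,0,-0.5],[0,0,0,0,0,0,-0.5],[0,0,0,0,0,0,-0.5],[0,0,0,0,0,0,-0.5]]'; python3 -m pendant '[[0,0,-0.002,0,0,0,-0.5],[0,0,-0.008,0,0,0,-0.5],[0,0,-0.02,0,0,0,-0.5],[0,0,-0.03,0,0,0,-0.5],[0,0,-0.03,0,0,0,-0.5]]'
python3 - <<'E'
from h import *
s=snapshot("side"); im=cv2.resize(s["image"][250:350,320:450],None,fx=6,fy=6,interpolation=cv2.INTER_CUBIC); cv2.imwrite("pics/sd12.png",im)
s=snapshot("scene"); im=cv2.resize(s["image"][100:190,250:380],None,fx=6,fy=6,interpolation=cv2.INTER_CUBIC); cv2.imwrite("pics/sc12.png",im)
E
```

```text
clock: 16.7
tool_pos: [0.4803, -0.2241, 0.0015]
orientation: [-180.0, 0.0, -110.0]
force: [0.6, 0.4, 1.7]
opening: 0.0352
clock: 17.32
tool_pos: [0.4811, -0.2242, 0.0328]
orientation: [-179.9, 0.0, -110.0]
force: [-0.5, 0.6, -0.5]
opening: 0.0351
```

View pics/sd12.png

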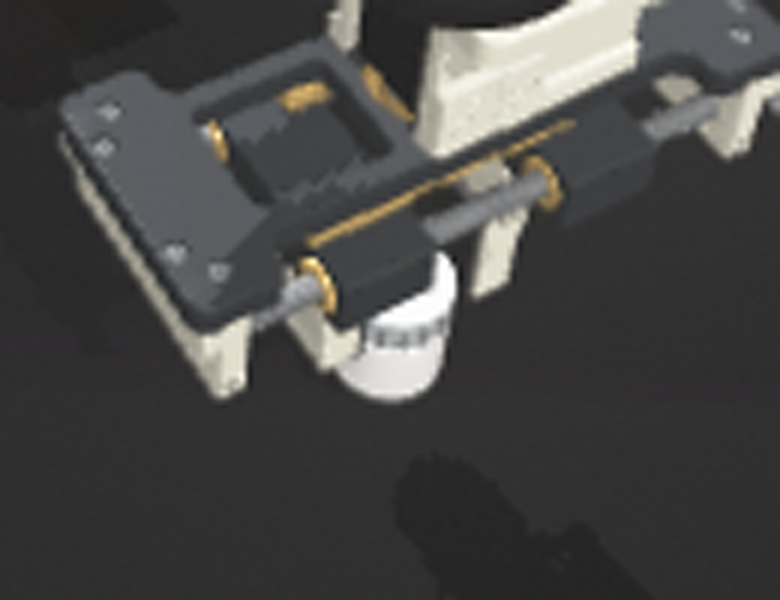

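View pics/sc12.png

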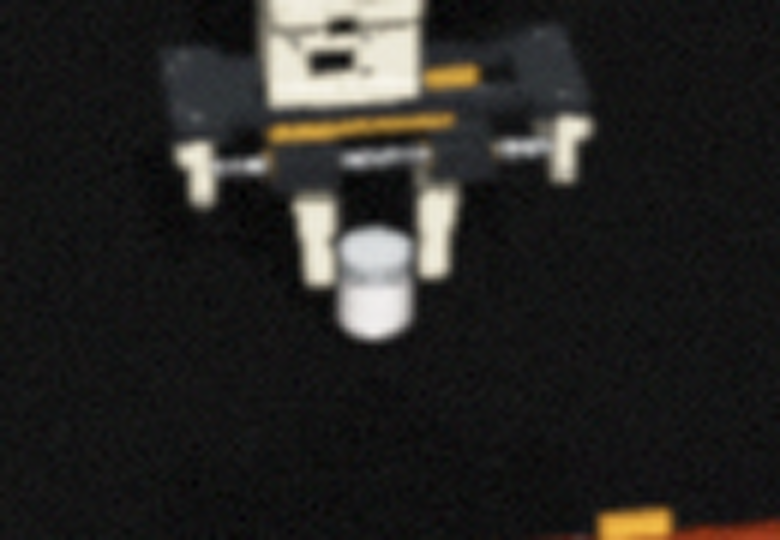

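```bash
python3 -m pendant '[[0,0,-0.05,0,0,0,-0.5],[-0.03,0.004,-0.097,0,0,0,-0.5],[-0.08,0.01,-0.097,0,0,0,-0.5],[-0.13,0.016,-0.097,0,0,0,-0.5],[-0.18,0.022,-0.097,0,0,0,-0.5],[-0.23,0.028,-0.097,0,0,0,-0.5],[-0.28,0.034,-0.097,0,0,0,-0.5],[-0.31,0.04,-0.097,0,0,0,-0.5],[-0.324,0.04,-0.097,0,0,0,-0.5],[-0.324,0.04,-0.097,0,0,0,-0.5],[-0.324,0.04,-0.097,0,0,0,-0.5]]'
python3 - <<'E'
from h import *
import pickle
w=wrist(); pickle.dump(w,open("w13.pkl","wb")); cv2.imwrite("pics/w13.png",w["image"]); print(w["o"]["tool_pos"])
s=snapshot("side"); im=cv2.resize(s["image"][90:260,220:390],None,fx=3.5,fy=3.5,interpolation=cv2.INTER_CUBIC); cv2.imwrite("pics/sd13.png",im)
E
```

```text
clock: 18.8
tool_pos: [0.553, 0.0932, 0.1282]
orientation: [180.0, -0.0, -110.0]
force: [0.3, 0.4, -0.7]
opening: 0.0352
[0.55300891 0.0932176  0.12817728]
```

View pics/w13.png

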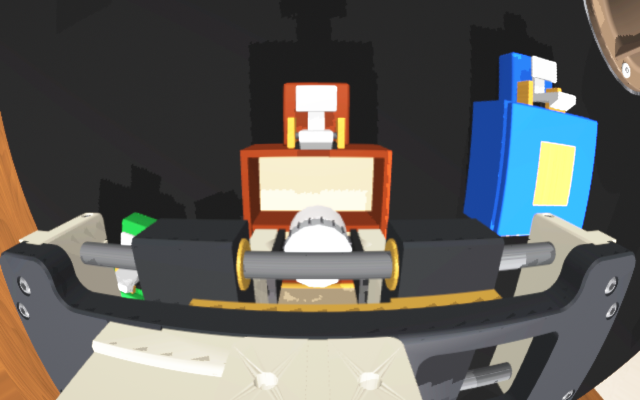

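View pics/sd13.png

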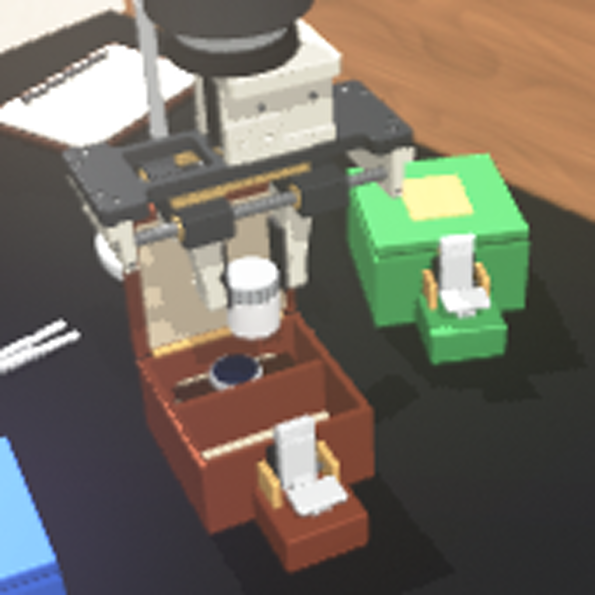

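```bash
python3 - <<'E'
from h import *
import pickle; s=pickle.load(open("w13.pkl","rb"))
cv2.imwrite("pics/w13c.png",cv2.resize(s["image"][75:245,220:410],None,fx=4,fy=3.5,interpolation=cv2.INTER_CUBIC))
o=s["o"]; Rt=R.from_euler('xyz',o["orientation"],degrees=True).as_matrix()
for uv,z in (((241,146.5),.062),((392,146.5),.062),((284,84),.03),((350,84),.03)):
    p=wonz(s,uv,z); print(uv,p.round(4),"tool",(Rt.T@(p-o["tool_pos"])).round(4))
E
```

```text
(241, 146.5) [0.5946 0.0279 0.062 ] tool [ 0.047  -0.0615  0.0662]
(392, 146.5) [0.4792 0.0702 0.062 ] tool [0.0469 0.0614 0.0662]
(284, 84) [ 0.5458 -0.011   0.03  ] tool [ 0.1003 -0.029   0.0982]
(350, 84) [0.4906 0.0092 0.03  ] tool [0.1002 0.0298 0.0982]
```

View pics/w13c.png

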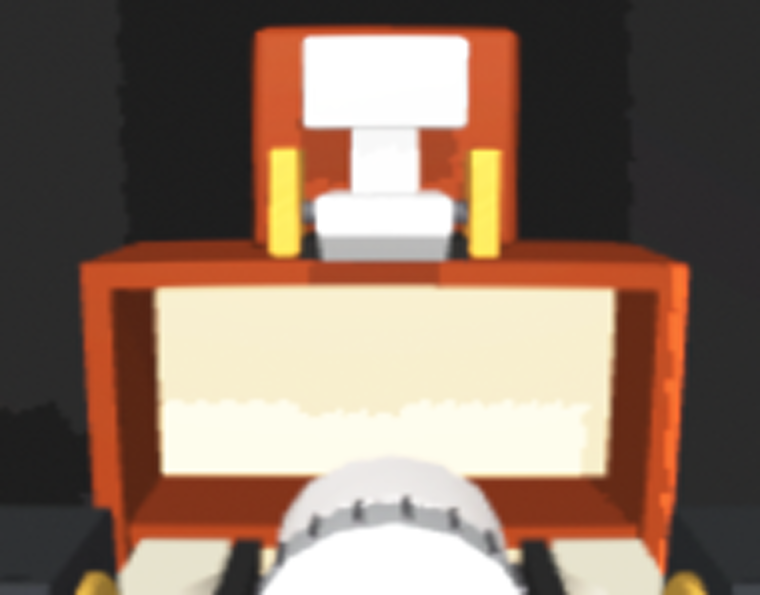

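```bash
python3 -m pendant '[[0.002,0,0.02,0,0,0,-0.5],[0.002,0,0.045,0,0,0,-0.5],[0.002,0,0.06,0,0,0,-0.5],[0.002,0,0.07,0,0,0,-0.5],[0.002,0,0.075,0,0,0,-0.5],[0.002,0,0.075,0,0,0,-0.5]]'
python3 - <<'E'
from h import *
s=snapshot("side"); im=cv2.resize(s["image"][130:260,235:365],None,fx=4.5,fy=4.5,interpolation=cv2.INTER_CUBIC); cv2.imwrite("pics/sd14.png",im)
E
```

```text
clock: 19.65
tool_pos: [0.5528, 0.0922, 0.0535]
orientation: [-180.0, -0.0, -110.0]
force: [-0.5, 0.4, -1.4]
opening: 0.0353
```

View pics/sd14.png

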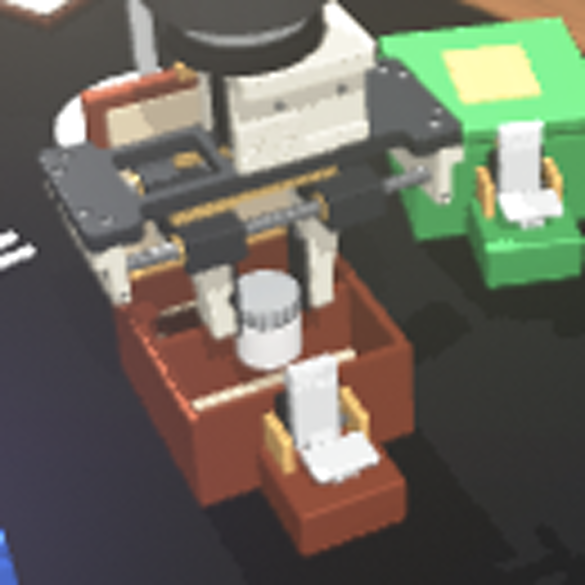

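```bash
python3 - <<'E'
from h import *
s=snapshot("side"); g=lambda u,v:(235+u/4.5,130+v/4.5)
print(onz(s,g(418,236),0),onz(s,g(480,215),.05),onz(s,g(492,285),0), onz(s,g(384,50),.076), onz(s,g(404,140),.076))
E
```

```text
[0.73088436 0.14579476 0.        ] [0.72187554 0.08773638 0.05      ] [0.72471365 0.07928218 0.        ] [0.78904045 0.22847853 0.076     ] [0.72147993 0.14811361 0.076     ]
```

Green is clear of the gripper by more than 7 cm. I'll keep lowering.

```bash
python3 -m pendant '[[0,0,0.01,0,0,0,-0.5],[0,0,0.02,0,0,0,-0.5],[0,0,0.028,0,0,0,-0.5],[0,0,0.034,0,0,0,-0.5],[0,0,0.036,0,0,0,-0.5],[0,0,0.036,0,0,0,-0.5]]'
```

```text
clock: 20.5
tool_pos: [0.5527, 0.0922, 0.0174]
orientation: [180.0, -0.0, -110.0]
force: [-0.5, 0.8, -1.2]
opening: 0.0354
```

```bash
python3 -m pendant '[[0,0,0.001,0,0,0,-0.5],[0,0,0.001,0,0,0,-0.5],[0,0,0.001,0,0,0,-0.5]]'
```

```text
clock: 20.88
tool_pos: [0.5528, 0.0922, 0.0166]
orientation: [-180.0, 0.0, -110.0]
force: [-0.1, 0.3, -1.2]
opening: 0.035
```

```bash
python3 -m pendant '[[0,0,0.001,0,0,0,-0.5],[0,0,0.001,0,0,0,-0.5],[0,0,0.001,0,0,0,-0.5]]'
```

```text
clock: 21.25
tool_pos: [0.5527, 0.0922, 0.0155]
orientation: [180.0, -0.0, -110.0]
force: [0.1, 0.7, -1.4]
opening: 0.0348
```

```bash
python3 -m pendant '[[0,0,0.001,0,0,0,-0.5],[0,0,0.001,0,0,0,-0.5],[0,0,0.001,0,0,0,-0.5]]'
```

```text
clock: 21.62
tool_pos: [0.5527, 0.0922, 0.0144]
orientation: [180.0, -0.0, -110.0]
force: [-0.5, -0.1, -0.6]
opening: 0.0349
```

```bash
python3 -m pendant '[[0,0,0.001,0,0,0,-0.5],[0,0,0.001,0,0,0,-0.5],[0,0,0.001,0,0,0,-0.5]]'
```

```text
clock: 22.0
tool_pos: [0.5528, 0.0922, 0.0135]
orientation: [-180.0, 0.0, -110.0]
force: [-0.4, 0.8, 0.0]
opening: 0.0348
```

```bash
python3 -m pendant '[[0,0,0.0007,0,0,0,-0.5],[0,0,0.0007,0,0,0,-0.5],[0,0,0.0007,0,0,0,-0.5]]'
```

```text
clock: 22.38
tool_pos: [0.5529, 0.0922, 0.0135]
orientation: [-180.0, 0.0, -110.0]
force: [-2.4, -0.2, 7.5]
opening: 0.0354
```

```bash
python3 -m pendant '[[0,0,-0.0006,0,0,0,-0.5],[0,0,-0.0006,0,0,0,-0.3],[0,0,-0.0006,0,0,0,-0.15],[0,0,-0.0006,0,0,0,0],[0,0,-0.0006,0,0,0,0.15],[0,0,-0.0006,0,0,0,0.15],[0,0,-0.0006,0,0,0,0.15]]'
python3 - <<'E'
from h import *
s=snapshot("side"); im=cv2.resize(s["image"][130:260,235:365],None,fx=4.5,fy=4.5,interpolation=cv2.INTER_CUBIC); cv2.imwrite("pics/sd15.png",im)
E
```

```text
clock: 23.25
tool_pos: [0.5527, 0.0922, 0.0133]
orientation: [180.0, -0.0, -110.0]
force: [-1.2, 0.2, 0.0]
opening: 0.0503
```

View pics/sd15.png

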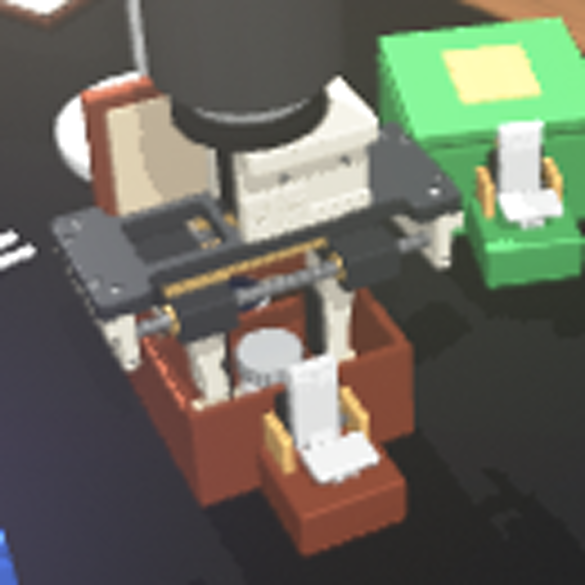

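```bash
python3 -m pendant '[[0,0,-0.004,0,0,0,0.15],[0,0,-0.015,0,0,0,0.15],[0,0,-0.035,0,0,0,0.15],[0,0,-0.07,0,0,0,0.15],[0,0,-0.12,0,0,0,0.15],[0,0,-0.18,0,0,0,-0.5],[0,0,-0.22,0,0,0,-1],[0,0,-0.22,0,0,0,-1],[0,0,-0.22,0,0,0,-1]]'
python3 - <<'E'
from h import *
import pickle
w=wrist(); pickle.dump(w,open("w16.pkl","wb")); cv2.imwrite("pics/w16.png",w["image"]); print(w["o"]["tool_pos"])
s=snapshot("side"); im=cv2.resize(s["image"][100:260,215:375],None,fx=3.7,fy=3.7,interpolation=cv2.INTER_CUBIC); cv2.imwrite("pics/sd16.png",im)
s=snapshot("scene"); im=cv2.resize(s["image"][100:270,270:440],None,fx=3.5,fy=3.5,interpolation=cv2.INTER_CUBIC); cv2.imwrite("pics/sc16.png",im)
E
```

```text
clock: 24.42
tool_pos: [0.5522, 0.0921, 0.2335]
orientation: [180.0, 0.0, -110.0]
force: [-0.0, -0.1, -0.4]
opening: 0.0158
[0.55219468 0.09211733 0.2334607 ]
```

View pics/w16.png

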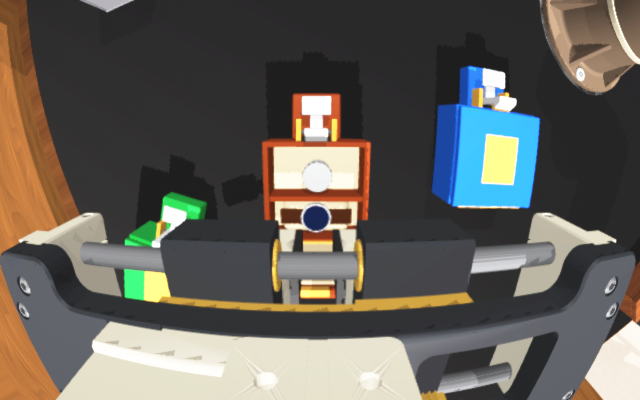

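View pics/sd16.png

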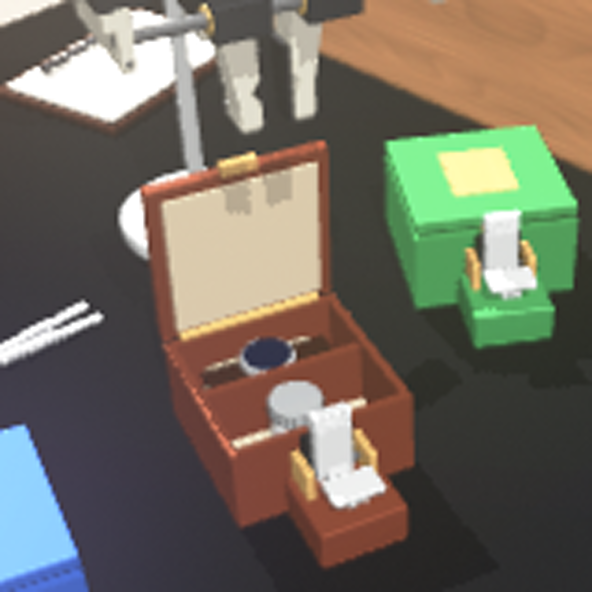

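View pics/sc16.png

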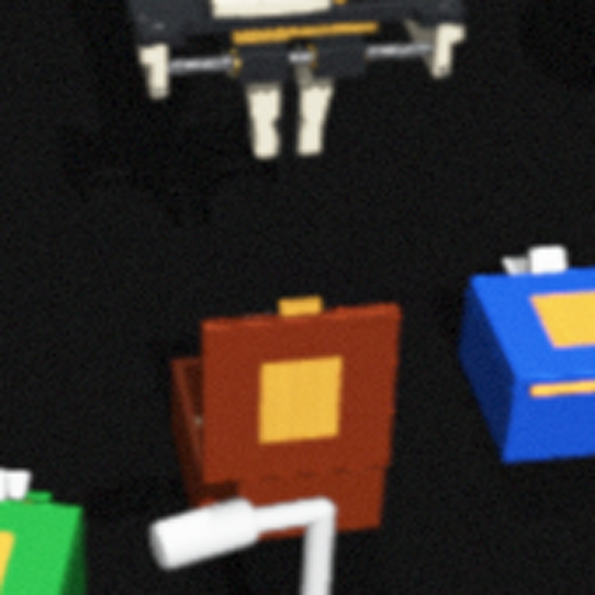

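```bash
python3 -m pendant '[[-0.05,0,0,0,0,0,-1],[-0.1,0,0,0,0,0,-1],[-0.116,0,0.03,0,0,0,-1],[-0.116,0,0.07,0,0,0,-1],[-0.116,0,0.09,0,0,0,-1],[-0.116,0,0.09,0,0,0,-1],[-0.116,0,0.09,0,0,0,-1]]'
python3 - <<'E'
from h import *
s=snapshot("side"); im=cv2.resize(s["image"][80:260,215:395],None,fx=3.3,fy=3.3,interpolation=cv2.INTER_CUBIC); cv2.imwrite("pics/sd17.png",im)
s=snapshot("scene"); im=cv2.resize(s["image"][100:270,270:440],None,fx=3.5,fy=3.5,interpolation=cv2.INTER_CUBIC); cv2.imwrite("pics/sc17.png",im)
E
```

```text
clock: 25.45
tool_pos: [0.5928, 0.2013, 0.1439]
orientation: [-180.0, -0.0, -110.0]
force: [0.2, -0.5, 0.6]
opening: 0.0004
```

View pics/sd17.png

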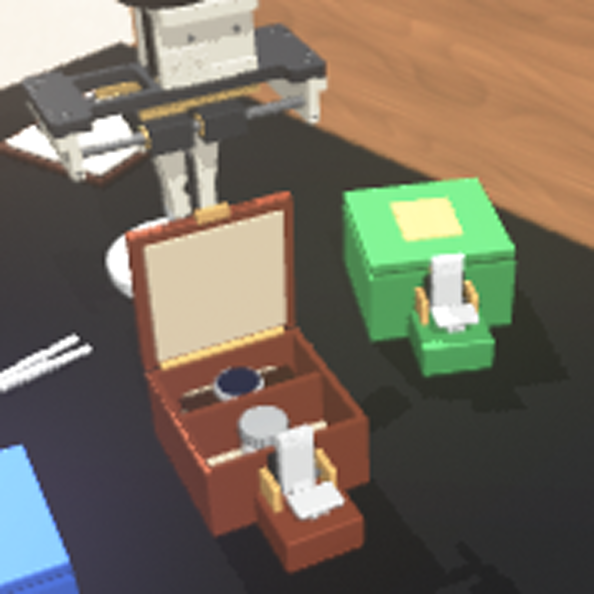

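View pics/sc17.png

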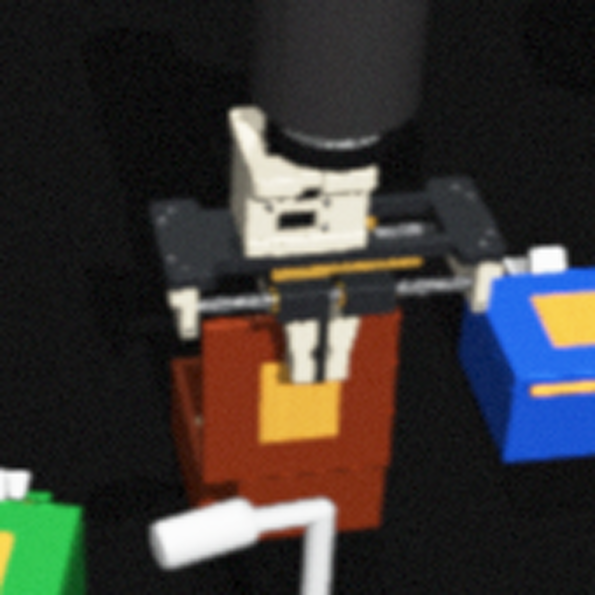

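```bash
python3 -m pendant '[[0.008,0,0,0,0,0,-1],[0.016,0,0,0,0,0,-1],[0.022,0,0,0,0,0,-1],[0.03,0,0.0003,0,0,0,-1],[0.038,0,0.0005,0,0,0,-1],[0.047,0,0.001,0,0,0,-1],[0.056,0,0.002,0,0,0,-1],[0.065,0,0.0043,0,0,0,-1],[0.065,0,0.0043,0,0,0,-1]]'
python3 - <<'E'
from h import *
s=snapshot("side"); im=cv2.resize(s["image"][80:260,215:395],None,fx=3.3,fy=3.3,interpolation=cv2.INTER_CUBIC); cv2.imwrite("pics/sd18.png",im)
E
```

```text
clock: 26.68
tool_pos: [0.5698, 0.1393, 0.1389]
orientation: [180.0, -0.0, -110.0]
force: [0.3, 0.3, 1.1]
opening: 0.0002
```

View pics/sd18.png

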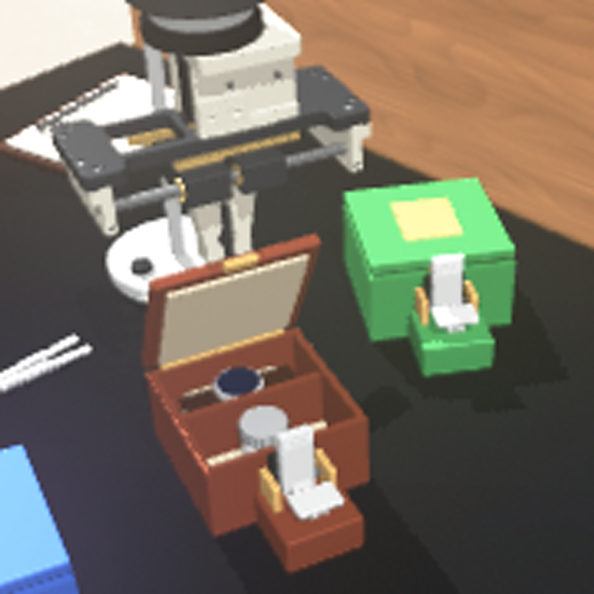

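```bash
python3 -m pendant '[[0.008,0,0.003,0,0,0,-1],[0.0164,0,0.0066,0,0,0,-1],[0.024,0,0.0112,0,0,0,-1],[0.0319,0,0.0163,0,0,0,-1],[0.0395,0,0.022,0,0,0,-1],[0.0465,0,0.0283,0,0,0,-1],[0.053,0,0.0355,0,0,0,-1],[0.059,0,0.0431,0,0,0,-1],[0.064,0,0.05,0,0,0,-1],[0.064,0,0.05,0,0,0,-1]]'
python3 - <<'E'
from h import *
s=snapshot("side"); im=cv2.resize(s["image"][100:260,235:395],None,fx=3.7,fy=3.7,interpolation=cv2.INTER_CUBIC); cv2.imwrite("pics/sd19.png",im)
E
```

```text
clock: 27.98
tool_pos: [0.5477, 0.0794, 0.0884]
orientation: [179.9, -0.1, -110.0]
force: [-0.8, 0.3, 0.8]
opening: 0.0003
```

View pics/sd19.png

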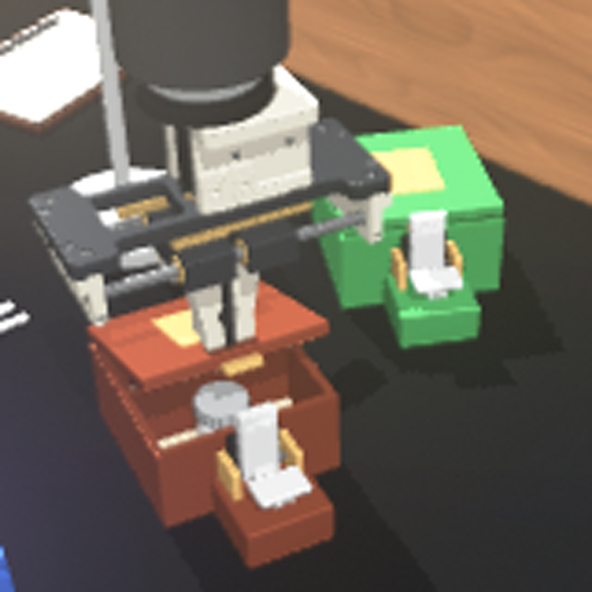

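```bash
python3 -m pendant '[[0.004,0,0.004,0,0,0,-1],[0.007,0,0.008,0,0,0,-1],[0.0095,0,0.012,0,0,0,-1],[0.0095,0,0.012,0,0,0,-1]]'
```

```text
clock: 28.52
tool_pos: [0.5447, 0.0707, 0.0767]
orientation: [180.0, -0.0, -110.0]
force: [-0.5, 0.3, 1.3]
opening: 0.0004
```

```bash
python3 -m pendant '[[0,0,0.001,0,0,0,-1],[0,0,0.002,0,0,0,-1],[0,0,0.002,0,0,0,-1]]'
```

```text
clock: 28.9
tool_pos: [0.545, 0.071, 0.0751]
orientation: [-180.0, -0.0, -110.0]
force: [-0.7, 1.0, 1.4]
opening: 0.0002
```

```bash
python3 -m pendant '[[0,0,0.001,0,0,0,-1],[0,0,0.002,0,0,0,-1],[0,0,0.002,0,0,0,-1]]'
```

```text
clock: 29.28
tool_pos: [0.545, 0.071, 0.073]
orientation: [-180.0, -0.0, -110.0]
force: [0.2, 0.5, 0.7]
opening: 0.0003
```

```bash
python3 -m pendant '[[0,0,0.001,0,0,0,-1],[0,0,0.002,0,0,0,-1],[0,0,0.002,0,0,0,-1]]'
```

```text
clock: 29.65
tool_pos: [0.545, 0.071, 0.071]
orientation: [180.0, -0.0, -110.0]
force: [-0.1, -0.1, 1.5]
opening: 0.0005
```

```bash
python3 -m pendant '[[0,0,0.001,0,0,0,-1],[0,0,0.001,0,0,0,-1]]'
```

```text
clock: 29.9
tool_pos: [0.545, 0.0711, 0.07]
orientation: [180.0, -0.0, -110.0]
force: [0.5, -1.0, 0.8]
opening: 0.0003
```

```bash
python3 -m pendant '[[0,0,0.001,0,0,0,-1],[0,0,0.001,0,0,0,-1]]'
```

```text
clock: 30.15
tool_pos: [0.545, 0.0711, 0.069]
orientation: [-180.0, 0.0, -110.0]
force: [-0.4, 0.4, 1.3]
opening: 0.0003
```

```bash
python3 -m pendant '[[0,0,0.001,0,0,0,-1],[0,0,0.001,0,0,0,-1]]'
```

```text
clock: 30.4
tool_pos: [0.545, 0.0711, 0.068]
orientation: [-180.0, -0.0, -110.0]
force: [0.4, -0.9, 0.9]
opening: 0.0007
```

```bash
python3 -m pendant '[[0,0,0.001,0,0,0,-1],[0,0,0.001,0,0,0,-1]]'
```

```text
clock: 30.65
tool_pos: [0.545, 0.071, 0.067]
orientation: [-180.0, -0.0, -110.0]
force: [0.8, -0.1, 0.6]
opening: 0.0004
```

```bash
python3 -m pendant '[[0,0,0.001,0,0,0,-1],[0,0,0.001,0,0,0,-1]]'
```

```text
clock: 30.9
tool_pos: [0.545, 0.071, 0.066]
orientation: [180.0, -0.0, -110.0]
force: [-0.6, -1.4, 2.3]
opening: 0.0005
```

```bash
python3 -m pendant '[[0,0,0.001,0,0,0,-1],[0,0,0.001,0,0,0,-1]]'
```

```text
clock: 31.15
tool_pos: [0.545, 0.0711, 0.065]
orientation: [-180.0, 0.0, -110.0]
force: [0.7, -1.0, 1.0]
opening: 0.0006
```

```bash
python3 -m pendant '[[0,0,0.001,0,0,0,-1],[0,0,0.001,0,0,0,-1]]'
```

```text
clock: 31.4
tool_pos: [0.545, 0.071, 0.064]
orientation: [180.0, -0.0, -110.0]
force: [-0.1, 0.2, 0.2]
opening: 0.0003
```

```bash
python3 - <<'E'
from h import *
s=snapshot("side"); im=cv2.resize(s["image"][170:260,245:365],None,fx=6,fy=6,interpolation=cv2.INTER_CUBIC); cv2.imwrite("pics/sd20.png",im)
E
```

```text
(no output)
```

View pics/sd20.png

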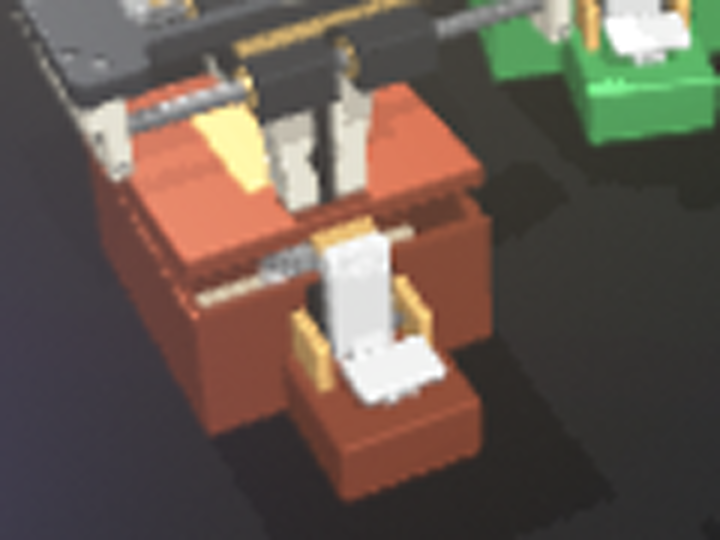

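```bash
python3 -m pendant '[[0,0,0.001,0,0,0,-1],[0,0,0.001,0,0,0,-1]]'
```

```text
clock: 31.7
tool_pos: [0.545, 0.0709, 0.0633]
orientation: [-180.0, -0.0, -110.0]
force: [-1.8, -0.9, 4.2]
opening: 0.0008
```

```bash
python3 -m pendant '[[0,0,0.001,0,0,0,-1],[0,0,0.001,0,0,0,-1]]'
```

```text
clock: 31.95
tool_pos: [0.545, 0.0708, 0.0625]
orientation: [-180.0, -0.0, -110.0]
force: [-2.7, -1.4, 6.8]
opening: 0.0006
```

```bash
python3 -m pendant '[[0,0,0.001,0,0,0,-1],[0,0,0.001,0,0,0,-1]]'
```

```text
clock: 32.2
tool_pos: [0.545, 0.0707, 0.0616]
orientation: [-180.0, -0.0, -110.0]
force: [-2.4, -3.1, 7.2]
opening: 0.0003
```

```bash
python3 -m pendant '[[0,0,0.001,0,0,0,-1],[0,0,0.001,0,0,0,-1]]'
```

```text
clock: 32.45
tool_pos: [0.5449, 0.0705, 0.0608]
orientation: [-180.0, -0.0, -110.0]
force: [-1.4, -2.5, 8.6]
opening: 0.0008
```

```bash
python3 -m pendant '[[0,0,0.001,0,0,0,-1],[0,0,0.001,0,0,0,-1]]'
```

```text
clock: 32.7
tool_pos: [0.5449, 0.0704, 0.0598]
orientation: [-180.0, -0.1, -110.0]
force: [-2.3, -3.5, 10.0]
opening: 0.0002
```

```bash
python3 -m pendant '[[0,0,0.001,0,0,0,-1],[0,0,0.001,0,0,0,-1]]'
```

```text
clock: 32.95
tool_pos: [0.545, 0.071, 0.0582]
orientation: [-180.0, 0.0, -110.0]
force: [0.8, 0.3, -0.1]
opening: 0.0007
```

```bash
python3 -m pendant '[[0,0,0.0008,0,0,0,-1],[0,0,0.0008,0,0,0,-1]]'
```

```text
clock: 33.2
tool_pos: [0.545, 0.0712, 0.0571]
orientation: [180.0, -0.0, -110.0]
force: [-0.8, -0.2, 2.3]
opening: 0.0005
```

```bash
python3 -m pendant '[[0,0,0.001,0,0,0,-1],[0,0,0.001,0,0,0,-1]]'
```

```text
clock: 33.45
tool_pos: [0.545, 0.071, 0.0562]
orientation: [180.0, -0.0, -110.0]
force: [-1.1, 0.1, 2.5]
opening: 0.0003
```

```bash
python3 -m pendant '[[0,0,0.001,0,0,0,-1],[0,0,0.001,0,0,0,-1]]'
```

```text
clock: 33.7
tool_pos: [0.5449, 0.0709, 0.0552]
orientation: [180.0, -0.0, -110.0]
force: [-0.3, -1.1, 3.0]
opening: 0.0006
```

```bash
python3 -m pendant '[[0,0,0.001,0,0,0,-1],[0,0,0.001,0,0,0,-1]]'
```

```text
clock: 33.95
tool_pos: [0.5449, 0.0708, 0.0542]
orientation: [180.0, -0.0, -110.0]
force: [-0.6, -1.9, 3.0]
opening: 0.0004
```

```bash
python3 -m pendant '[[0,0,0.001,0,0,0,-1],[0,0,0.001,0,0,0,-1]]'
```

```text
clock: 34.2
tool_pos: [0.545, 0.0713, 0.0529]
orientation: [180.0, 0.0, -110.0]
force: [-0.4, 0.3, 0.3]
opening: 0.0007
```

```bash
python3 -m pendant '[[0,0,0.0008,0,0,0,-1],[0,0,0.0008,0,0,0,-1]]'
```

```text
clock: 34.45
tool_pos: [0.5451, 0.0713, 0.0523]
orientation: [-180.0, 0.0, -110.0]
force: [0.4, 0.6, 0.8]
opening: 0.0006
```

```bash
python3 -m pendant '[[0,0,0.0007,0,0,0,-1],[0,0,0.0007,0,0,0,-1]]'
```

```text
clock: 34.7
tool_pos: [0.5451, 0.0712, 0.0518]
orientation: [-180.0, 0.0, -110.0]
force: [-0.2, 1.3, 1.0]
opening: 0.0005
```

```bash
python3 -m pendant '[[0,0,0.0005,0,0,0,-1],[0,0,0.0005,0,0,0,-1]]'
```

```text
clock: 34.95
tool_pos: [0.5451, 0.0711, 0.0513]
orientation: [-180.0, 0.0, -110.0]
force: [0.9, 1.0, 0.9]
opening: 0.0008
```

```bash
python3 -m pendant '[[0,0,0.0006,0,0,0,-1],[0,0,0.0006,0,0,0,-1]]'
```

```text
clock: 35.2
tool_pos: [0.545, 0.071, 0.0506]
orientation: [-180.0, 0.0, -110.0]
force: [-0.6, 1.0, 1.4]
opening: 0.0005
```

```bash
python3 -m pendant '[[0,0,0.0005,0,0,0,-1],[0,0,0.0005,0,0,0,-1]]'
```

```text
clock: 35.45
tool_pos: [0.5451, 0.071, 0.0505]
orientation: [-180.0, 0.0, -110.0]
force: [-0.7, -0.2, 4.3]
opening: 0.0004
```

```bash
python3 - <<'E'
from h import *
s=snapshot("side"); im=cv2.resize(s["image"][170:260,245:365],None,fx=6,fy=6,interpolation=cv2.INTER_CUBIC); cv2.imwrite("pics/sd21.png",im)
print(ctrl.get_obs()["force"])
E
```

```text
[-1.52779589  0.47874438  4.87764841]
```

View pics/sd21.png

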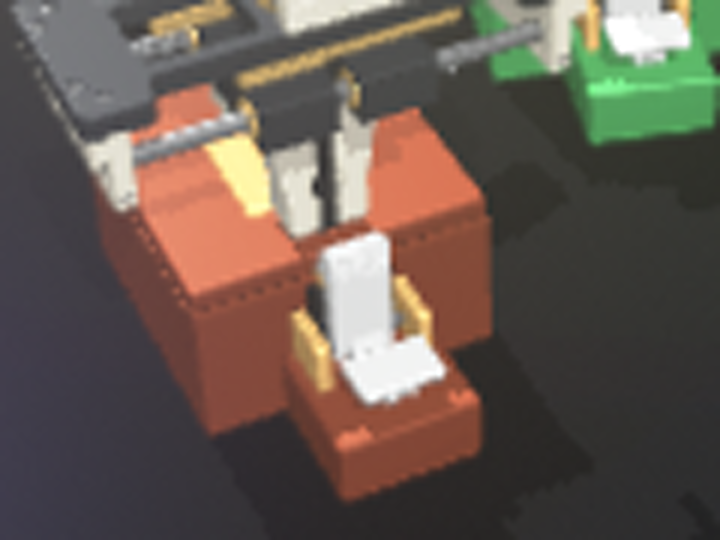

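```bash
python3 -m pendant '[[0,0,-0.002,0,0,0,-1],[0,0,-0.006,0,0,0,-1],[0,0,-0.012,0,0,0,-1],[0,0,-0.012,0,0,0,-1]]'
python3 - <<'E'
from h import *
s=snapshot("side"); im=cv2.resize(s["image"][170:260,245:365],None,fx=6,fy=6,interpolation=cv2.INTER_CUBIC); cv2.imwrite("pics/sd22.png",im)
E
```

```text
clock: 36.0
tool_pos: [0.5454, 0.0712, 0.0628]
orientation: [-180.0, 0.0, -110.0]
force: [0.1, 0.1, 0.5]
opening: 0.0003
```

View pics/sd22.png

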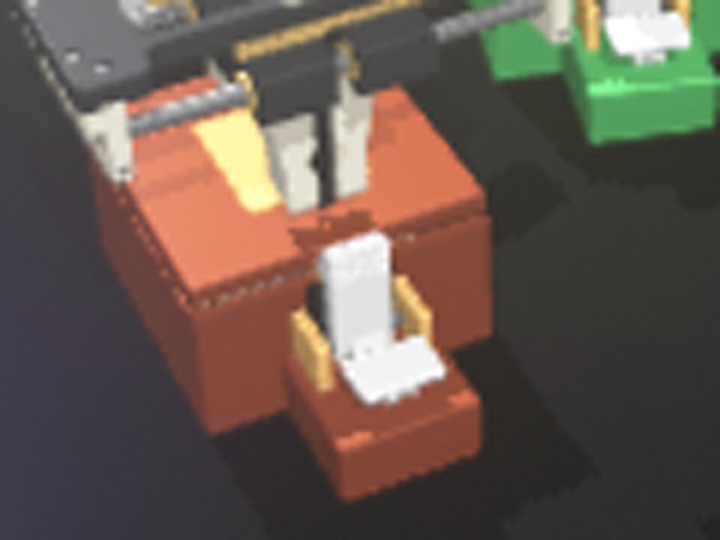

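The lid stays shut without contact. I'll retreat upwards and make a final check.

```bash
python3 -m pendant '[[0,0,-0.03,0,0,0,-1],[0,0,-0.07,0,0,0,-1],[0,0,-0.11,0,0,0,-1],[0,0,-0.11,0,0,0,-1],[0,0,-0.11,0,0,0,-1],[0,0,-0.11,0,0,0,-1],[0,0,-0.11,0,0,0,-1],[0,0,-0.11,0,0,0,-1]]'
python3 - <<'E'
from h import *
for n in("scene","side"):
    s=snapshot(n); cv2.imwrite(f"pics/{n}23.png",s["image"])
E
```

```text
clock: 37.05
tool_pos: [0.5448, 0.0709, 0.1716]
orientation: [180.0, -0.0, -110.0]
force: [-0.1, 0.4, 0.0]
opening: 0.0004
```

View pics/side23.png

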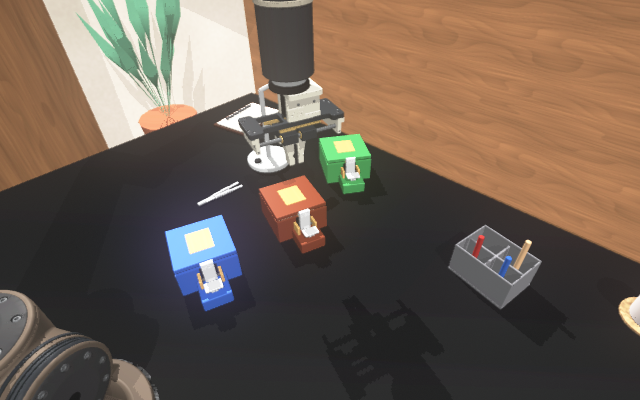

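View pics/scene23.png

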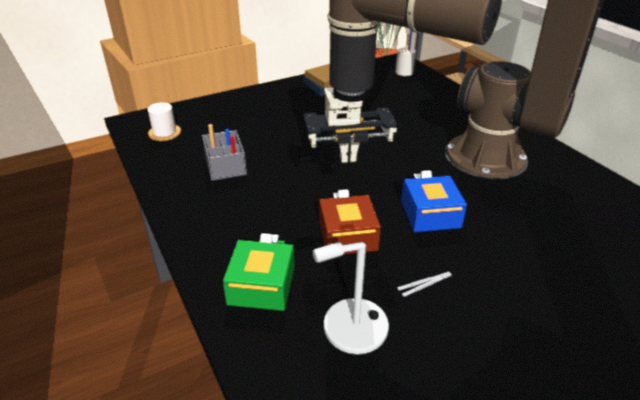

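The lid is shut and latched at side (293,208). The lamp, caddy and tweezers are at the same pixels as at the start, and the robot is clear of everything.

```bash
python3 -c "
from plant import ctrl
print(ctrl.close_job())"
```

```text
the job is handed in; nothing more can be done
None
```

The tin is in the front compartment of the cherry case, the lid is shut and latched, and I handed the job in at about 37 s of the 72 s allowed. The hand-in gives no verdict, so this rests on my own checks.

- **Latch:** I found the pad by touch and pressed it. The vertical force read at most about 6 N, about 7.5 N in all. The freed lid first rested on the gripper body, then sprang fully open as I drew away.
- **Tin:** I gripped it, lowered it until it touched the floor at about 7.5 N, and released it there. The side and wrist pictures showed it upright and clear of the fingers, about 5 mm behind the compartment's centre.
- **Lid:** I pushed it over from behind. The nose resisted up to about 11 N, then came the light stretch and the click. It met a firm stop about 2.4 mm lower, where I read about 5 N.
- **Last check:** With the robot clear, the lid stayed shut. The lamp, caddy and tweezers looked unmoved in both camera views. I could not see the tin with the lid shut, so its final pose rests on the picture taken after release.

**What disagreed:**
- The visible fingertips sat about 16 mm short of the reported TCP, so I set heights by touch and by the pictures.
- The two fixed cameras differed by 3 to 7 mm on the case, and I settled that with the wrist camera.
- Forces were read only at the end of each call, so brief peaks between readings were not seen.

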